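# Put a tipped reagent lane back in order and lock its gate

### The arm

A 6-joint arm with a two-finger parallel gripper is mounted at the origin on a cart in front of the work surface, level with it; the furniture and walls round the work are solid. World frame = base frame: x ahead of the robot, y to its left, z up, the work surface at z = 0. Lengths are in mm, angles in rad, forces in N, time in s.
With the tool pointing down it reaches from about 300 to 775 mm from the base axis. Payload 14.6 kg.
Tool frame: the origin (TCP) lies midway between the tips of the shut fingers; the grasp point (between the pads) lies 19 mm behind it; z points along the fingers, y is the line along which they close (so a half turn about z gives the same grasp; the last joint's range is limited). The gripper opens to 94 mm and grips with 3 to 60 N. Pads are 16 mm wide; open, the fingers measure 119 mm over their backs; the gripper's body (75 mm by 177 mm) begins 78 mm behind the grasp point.
Start: joints at [-1.222, 0.3, 1.521, -0, 1.321, -0.067], TCP at [222.149, -503.129, 172.546] pointing down, gripper open.
Joint ranges: [-3.03, 3.03], [-0.79, 2.21], [0.23, 2.52], [-1.04, 4.18], [0, 3.07], [-2.55, 2.55]. Speed limits (rad/s): [2.22, 2.22, 2.57, 3.14, 3.14, 3.14].

### API

Orientations are given as [roll, pitch, yaw] about the fixed x, y, z axes, in that order (R = Rz(yaw) Ry(pitch) Rx(roll)).
In Python, from cell import * gives the robot as it stands. The module is installed in compiled form; this text tells all that it offers.
- The arm moves only by the tool servo_tool, never from a script. Its argument "motion" is a list of rows, each an object of numbers: "wx", "wy", "wz": the turn, a rotation vector about the tool's x, y, z in units of 2 rad (1.0 is 2 rad); "dx", "dy", "dz": the shift along the tool's x, y, z in units of 10 cm (1.0 is 10 cm); "fingers": the closure, from -1 (fully open) to 1 (shut). In form: [{"wx": .., "wy": .., "wz": .., "dx": .., "dy": .., "dz": .., "fingers": ..}, ...]. A call has 1 to 10 rows; each row is the pose to reach, as a shift and turn from the pose commanded when the call began, along the tool's axes at that moment; what a row does not reach only later rows make up. A row lasts 1/10 s, in which the tool goes at most 50 mm and 8.59 degrees, less where a joint would pass 70% of its speed; a pose out of reach is approached as far as the arm can. A call with a number of a shift or a turn outside -1 to 1 is refused whole. A call with a gripper value outside its range is refused whole. The fingers move at their own pace and stop on an object; "newtons" is the grip in N (left out, the last holds). Time passes only in rows, so rows that repeat a pose let the fingers close. It gives the time, the measured TCP pose, the force, the opening and the grip force at its end, in the units of the state.
- read_state(): the state, without advancing time (a new reading comes with each control period).
- camera(name): name is "side" or "top" or "wrist"; returns a dict with "image" (384x512x3 uint8, red, green, blue), "fx", "fy", "cx", "cy" (pixels), "k1" (the pictures are not rectified: a ray, as slopes to the right and down, at radius r is drawn at 1 + k1 r^2 times it, then the intrinsics apply), "R" (3x3) and "t" (3): a world point X has camera coordinates R X + t. Camera axes: x right, y down, z forward; pixel columns grow to the right and rows downward; lengths in mm; the calibration is good to about 2 mm. A picture is of the moment at which its call begins. There is no depth.
- sign_off(): hands the job in; it is judged then, once.
Trained networks look in a picture, given as the dict that the camera call returned (one of the last four; its "shot" number tells which), for a name from the list of things; names that differ only in an ending like _2 or _b are one class to them, and where a whole thing is asked for, a point or a joint stands for the part that bears it (a point fixed in the world has none). Each returns a list of dicts, best first, with "conf" (0 to 1); they miss things now and then, are a little off and sometimes report something else, mostly with a low value. They report only what shows in the picture. A call takes as long as a camera call. They do not tell look-alikes from the thing itself.
- spot_in(query, picture): "location" ([column, row] in pixels, amid what is visible of it).
- trace(query, picture): "pixels" (384x512 bool, what is visible of it) and "location" ([column, row] in pixels, amid what is visible of it).
The state is a dict: "clock": time; "joints": joint angles; "qd": joint speeds; "effort": joint torques, N m; "eef_pos": TCP position; "eef_rot": TCP orientation; "wrist_force": force on the tool from outside, world axes, zero at the start; "moment": the same for the moment, N m; "finger_gap": finger opening in mm; "finger_force": force on a finger pad.
Only numpy, scipy, OpenCV 4.12 (cv2) and the standard library are available. Lean on these libraries where they do the work, as an engineer would, in place of code of your own. Each camera call takes 0.05 s, during which the arm holds its last target. There are 200 camera calls.

### The job

Take the stapler out of the lane's mouth and lay it, right way up, on the black notebook, and stand every tipped reagent carton upright inside a yellow outline on the lane floor (one per outline, square to the rails), with the canisters between them left standing in the lane. When all that is done, and only then, close the blue gate by turning its red knob counter-clockwise (seen from above) until the gate is across the mouth against its stop and the knob's torque clutch slips: let it slip about 10 to 30 degrees, then stop, and leave the red-lidded cup where it is.

Things in the scene. Friction and masses are not known exactly. Their poses are not given: they have to be found in the camera images.
- lane: Fixed level lane: grey floor plate, aluminium rails; long axis = own y, mouth at +y; own x points away from the robot. Yawed 10 to 17 deg clockwise. Origin: on the worktop under the blue disc between the outlines. Floor top 6 mm over it. Free inside: x -67 to 67, y -237 to 335 mm. Rails rise 18 mm over the floor, the end stop at -y 40 mm.
- place_a (a point): Centre of the yellow outline (70 mm along lane x by 60 mm along lane y) at lane y = -100 mm, on the lane floor; axes as the lane's
- place_b (a point): The same for the outline at lane y = +100 mm
- place_c (a point): The same for the outline nearest the mouth, at lane y = +200 mm
- carton_a: White reagent carton, rigid, 50 x 60 x 104 mm (own x, y, z), 0.1 to 0.2 kg. Origin: centre of its bottom face; own z points to its top. It starts lying across the lane near the outline at lane y = -100 mm, on a 50 x 104 face (own y vertical), top towards the robot. May be absent.
- carton_b: The same kind of carton, near the outline at lane y = +100 mm, lying with its top away from the robot. May be absent.
- carton_c: The same kind of carton, near the outline at lane y = +200 mm, lying with its top towards the robot. May be absent.
- canister_a: White strip canister with blue lid, 40 mm diameter, 111 mm tall, 0.25 kg, loose, standing in the lane near lane y = -200 mm. Origin: centre of its underside, z up.
- canister_b: The same kind of canister, standing near lane y = 0
- stapler: Blue and black stapler, loose, 34 x 135 x 50 mm (own x, y, z), 0.19 kg, standing on its base, lengthwise in the lane's mouth, in the way of the gate. Origin: centre of its underside. It stays closed. Grip it across its 34 mm (30 mm near the top). A fixed instrument 145 mm tall stands about 40 mm in front of it.
- notebook: Black closed notebook, fixed, lying behind the lane: 210 x 153 mm (own x, y), top 12 to 16 mm above the worktop. Origin: centre of its underside.
- cup: Specimen cup with a red lid, loose, 62 mm diameter, 70 mm tall, standing behind the lane: leave it alone; a tall computer screen stands to its right. Origin: centre of its underside.
- gate (a joint): Angle of the blue gate arm about its post at lane x = 83, y = 326 mm: starts 0 to 0.35 (open, arm pointing out along the lane), 1.50 = across the mouth, at its stop; grows counter-clockwise from above. Stays where it is left (friction 0.05 N m). Arm 144 mm long, 29 to 49 mm over the worktop.
- clutch (a joint): Angle of the red knob relative to the gate arm, i.e. how far the torque clutch has slipped: starts at 0, grows counter-clockwise. Below 0.22 N m knob and gate turn together; when the gate is stopped the knob slips on at 0.22 N m and stays where it is left.
- knob_grip (a point): Grip point on the knob's axis, in the middle of its red wing, 92 mm above the worktop; z up. The wing is a bar 13 mm thick (own x), 56 mm long (own y) and 30 mm high, its top 12 to 15 mm above this point; it turns with the knob and at the start is parallel to the gate arm (own y points along the arm).
- gate_tip (a point): Free end of the gate arm, 144 mm from the hinge axis, 39 mm above the worktop
There are look-alikes about, which are no part of the job. Leave any pink look-alike of the carton_b alone.

How it is judged (in metres and radians):
On the way, in this order (a step that is already met when the one before it is completed fails the run):
1. the stapler lies on the notebook and every carton present stands upright in an outline, released, with the canisters standing and the gate still open (angle between each of carton_a, carton_b, carton_c, canister_a, canister_b's own z axis and vertical below 0.1 rad and height (world z) of each of carton_a, carton_b, carton_c below 0.016 m and (horizontal distance between carton_a and place_a below 0.028 m or horizontal distance between carton_a and place_b below 0.028 m or horizontal distance between carton_a and place_c below 0.028 m) and (angle between the x axis of carton_a and the y axis of lane, either way round below 0.3 rad or angle between the x axis of carton_a and the x axis of lane, either way round below 0.3 rad) and (horizontal distance between carton_b and place_a below 0.028 m or horizontal distance between carton_b and place_b below 0.028 m or horizontal distance between carton_b and place_c below 0.028 m) and (angle between the x axis of carton_b and the y axis of lane, either way round below 0.3 rad or angle between the x axis of carton_b and the x axis of lane, either way round below 0.3 rad) and (horizontal distance between carton_c and place_a below 0.028 m or horizontal distance between carton_c and place_b below 0.028 m or horizontal distance between carton_c and place_c below 0.028 m) and (angle between the x axis of carton_c and the y axis of lane, either way round below 0.3 rad or angle between the x axis of carton_c and the x axis of lane, either way round below 0.3 rad) and x of canister_a in the frame of lane between -0.06 and 0.06 m and y of canister_a in the frame of lane between -0.25 and 0.33 m and x of canister_b in the frame of lane between -0.06 and 0.06 m and y of canister_b in the frame of lane between -0.25 and 0.33 m and x of stapler in the frame of notebook between -0.105 and 0.105 m and y of stapler in the frame of notebook between -0.075 and 0.075 m and height (world z) of stapler between 0.005 and 0.025 m and angle between stapler's own z axis and vertical below 0.15 rad and contact force between the fingers and carton_a below 0.5 N and contact force between the fingers and carton_b below 0.5 N and contact force between the fingers and carton_c below 0.5 N and contact force between the fingers and stapler below 0.5 N and value of joint gate below 0.7 rad), for 0.3 s.
2. the gate is home against its stop and the clutch has slipped (value of joint gate above 1.42 rad and value of joint clutch above 0.12 rad), for 0.2 s.
At the end, for the whole second after the job is handed in: cartons upright (0.1 rad) on the lane floor within 28 mm of an outline's centre, square within 0.3 rad; canisters upright in the lane; stapler on its base on the notebook; gate over 1.42 rad, clutch slipped 0.12 to 0.9 rad; all released and at rest (all of step 2 and angle between each of carton_a, carton_b, carton_c, canister_a, canister_b's own z axis and vertical below 0.1 rad and height (world z) of each of carton_a, carton_b, carton_c below 0.016 m and (horizontal distance between carton_a and place_a below 0.028 m or horizontal distance between carton_a and place_b below 0.028 m or horizontal distance between carton_a and place_c below 0.028 m) and (angle between the x axis of carton_a and the y axis of lane, either way round below 0.3 rad or angle between the x axis of carton_a and the x axis of lane, either way round below 0.3 rad) and (horizontal distance between carton_b and place_a below 0.028 m or horizontal distance between carton_b and place_b below 0.028 m or horizontal distance between carton_b and place_c below 0.028 m) and (angle between the x axis of carton_b and the y axis of lane, either way round below 0.3 rad or angle between the x axis of carton_b and the x axis of lane, either way round below 0.3 rad) and (horizontal distance between carton_c and place_a below 0.028 m or horizontal distance between carton_c and place_b below 0.028 m or horizontal distance between carton_c and place_c below 0.028 m) and (angle between the x axis of carton_c and the y axis of lane, either way round below 0.3 rad or angle between the x axis of carton_c and the x axis of lane, either way round below 0.3 rad) and x of canister_a in the frame of lane between -0.06 and 0.06 m and y of canister_a in the frame of lane between -0.25 and 0.33 m and x of canister_b in the frame of lane between -0.06 and 0.06 m and y of canister_b in the frame of lane between -0.25 and 0.33 m and x of stapler in the frame of notebook between -0.105 and 0.105 m and y of stapler in the frame of notebook between -0.075 and 0.075 m and height (world z) of stapler between 0.005 and 0.025 m and angle between stapler's own z axis and vertical below 0.15 rad and linear speed of each of carton_a, carton_b, carton_c, canister_a, canister_b, stapler below 0.02 m/s and contact force between the fingers and carton_a below 0.5 N and contact force between the fingers and carton_b below 0.5 N and contact force between the fingers and carton_c below 0.5 N and contact force between the fingers and stapler below 0.5 N and contact force between the fingers and clutch below 0.5 N); the robot touches nothing.
It fails at once if the clutch is run on more than 0.9 rad (value of joint clutch above 0.9 rad).
It fails at once if the red-lidded cup is shifted more than 4 cm (distance of cup from where it was at the start of the episode above 0.04 m).
Of carton_a, carton_b, carton_c only 2 to 3 are there at a start; the rules pass over those that are not, and their reading is None.
At some moment in a run one of stapler may be knocked a few centimetres aside while the robot is not near it.
Once in a run the grip may slacken for a moment while it holds something.
It also fails if it takes over 200 s, if anything falls off the work surface, if the arm or the gripper's body presses on something with over 40 N, if the wrist force passes 120 N, or if a joint passes its speed limit or range.

## Working session

There is one attempt and no reset: what is moved stays moved. The work goes in short steps, Python scripts to look and compute and a tool call to move; the robot and the scene stay as the last step left them, time stands still between calls to the robot, and variables do not carry over. Pictures are saved under pics/ and viewed, at most 14 in all, crops included, and the job is handed in when it is done.

Besides the shell and the picture viewer there is one more tool, called after ">>>" in YAML: its name, and indented under it one key for each argument. servo_tool: Moves the arm, as the interface text tells. Its arguments: {"type":"object","properties":{"motion":{"type":"array","items":{"type":"object","properties":{"wx":{"type":"number"},"wy":{"type":"number"},"wz":{"type":"number"},"dx":{"type":"number"},"dy":{"type":"number"},"dz":{"type":"number"},"fingers":{"type":"number"}}}},"newtons":{"type":"number"}},"required":["motion"]}

```bash
mkdir -p pics; cat > h.py <<'E'
from cell import *
import numpy as np, cv2
from scipy.spatial.transform import Rotation as Ro
def px2w(c,uv,z):
    K=np.array([[c['fx'],0,c['cx']],[0,c['fy'],c['cy']],[0,0,1.]])
    x=(uv[0]-c['cx'])/c['fx'];y=(uv[1]-c['cy'])/c['fy']
    a,b=x,y
    for _ in range(20):
        s=1+c['k1']*(a*a+b*b);a,b=x/s,y/s
    R=np.array(c['R']);t=np.array(c['t'])
    d=R.T@np.array([a,b,1]);o=-R.T@t
    return o+d*(z-o[2])/d[2]
def w2px(c,X):
    p=np.array(c['R'])@np.array(X,float)+np.array(c['t'])
    a,b=p[0]/p[2],p[1]/p[2];s=1+c['k1']*(a*a+b*b)
    return np.array([c['fx']*a*s+c['cx'],c['fy']*b*s+c['cy']])
def save(c,n,crop=None,k=1):
    im=c['image'][:,:,::-1]
    if crop: im=im[crop[1]:crop[3],crop[0]:crop[2]]
    cv2.imwrite('pics/'+n+'.png',cv2.resize(im,None,fx=k,fy=k,interpolation=cv2.INTER_CUBIC))
E
python3 - <<'E'
from h import *
s=read_state();print(s['clock'],s['eef_pos'],s['eef_rot'],s['finger_gap'])
for n in ['top','side']:
    c=camera(n);save(c,n+'0',k=1.56)
    print(n,-np.array(c['R']).T@c['t'],c['fx'],c['k1'])
    for q in ['lane','carton_a','canister_a','stapler','notebook','cup','gate','knob_grip']:
        for d in spot_in(q,c)[:4]: print(q,np.round(d['location']),round(d['conf'],2),np.round(px2w(c,d['location'],30)))
E
```

```text
0.0 [ 222.05064048 -502.8647167   172.00155767] [-3.14048727e+00 -7.67217601e-05  4.15793302e-01] 93.77075419539067
top [ 165.10018411   17.91840907 1688.46772876] 473.12706894731326 -0.07660264862914394
lane [280. 195.] 0.64 [508. -63.  30.]
carton_a [333. 255.] 0.89 [ 298. -250.   30.]
carton_a [234. 183.] 0.69 [548. 105.  30.]
carton_a [260. 183.] 0.57 [550.  13.  30.]
canister_a [346. 201.] 0.71 [ 492. -297.   30.]
stapler [194. 170.] 0.55 [594. 250.  30.]
stapler [197. 153.] 0.34 [657. 242.  30.]
notebook [279. 193.] 0.42 [515. -59.  30.]
cup [353. 159.] 0.76 [ 648. -327.   30.]
gate [192. 153.] 0.82 [655. 261.  30.]
knob_grip [203. 148.] 0.64 [676. 222.  30.]
side [  401.86309401 -1105.65359845   898.71076582] 422.8214395877157 -0.03913300636859834
lane [299. 167.] 0.69 [676. 291.  30.]
lane [270. 251.] 0.66 [ 511. -178.   30.]
carton_a [277. 210.] 0.8 [556.  24.  30.]
carton_a [274. 192.] 0.77 [559. 130.  30.]
canister_a [261. 266.] 0.91 [ 481. -237.   30.]
canister_a [265. 225.] 0.86 [508. -53.  30.]
stapler [278. 171.] 0.7 [587. 267.  30.]
notebook [344. 243.] 0.96 [ 741. -158.   30.]
cup [334. 282.] 0.59 [ 676. -317.   30.]
gate [300. 169.] 0.7 [678. 278.  30.]
knob_grip [298. 165.] 0.4 [672. 306.  30.]
```

View pics/top0.png

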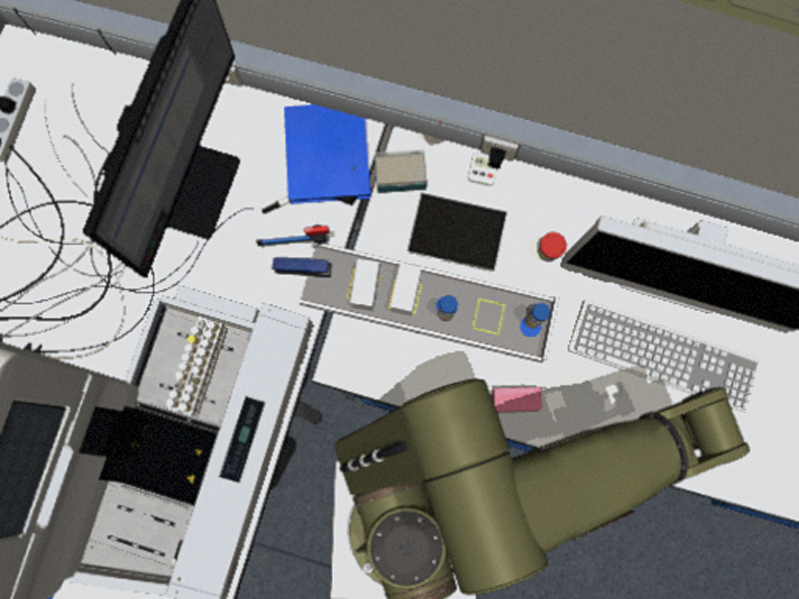

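View pics/side0.png

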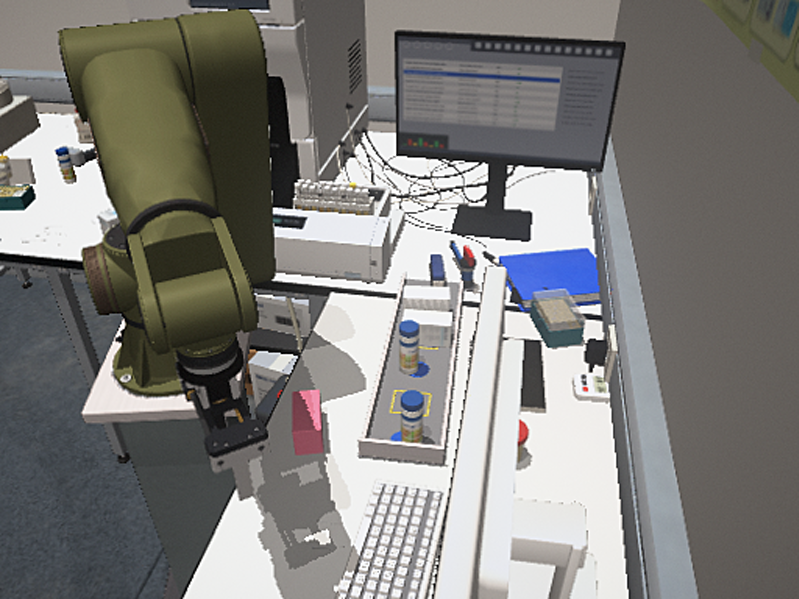

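The top view shows cartons lying at (403,288) = b and (364,282) = c. The outline at (490,316) is empty, so carton_a is absent. The canisters are at (447,304) and (540,312), the stapler at (300,266), the knob at (317,234), the notebook at (457,232) and the cup at (552,245). Possible mix-ups are the pink box (517,399) for a carton, the tan box (400,170) for a carton, the blue folder (327,152) for the notebook, and the pen-like gate arm (292,239) for the stapler. By the description I take b, c and the blue block at (300,266).

```bash
cat > meas.py <<'E'
from h import *
from scipy.optimize import least_squares
def lane_fit(c):
    im=c['image'].astype(int);m=(im[:,:,0]>140)&(im[:,:,1]>120)&(im[:,:,2]<im[:,:,1]-50)
    v,u=np.nonzero(m);P=np.array([px2w(c,p,6)[:2] for p in zip(u,v)])
    P=P[(P[:,0]>350)&(P[:,0]<680)&(abs(P[:,1])<350)]
    def res(q):
        a=q[2];L=(P-q[:2])@np.array([[np.cos(a),-np.sin(a)],[np.sin(a),np.cos(a)]])
        d=[]
        for y0 in(-100,100,200):
            X,Y=abs(L[:,0])-35,abs(L[:,1]-y0)-30
            d.append(np.where((X>0)|(Y>0),np.hypot(np.maximum(X,0),np.maximum(Y,0)),np.minimum(-X,-Y)))
        return np.min(d,0)
    best=min((least_squares(res,[x,y,-.23],loss='soft_l1',f_scale=3,x_scale=[10,10,.1]) for x in(500,525) for y in(-70,-45,-20)),key=lambda r:r.cost)
    return best.x,len(P),np.median(abs(best.fun))
def tolane(q,p):
    a=q[2];d=np.array(p[:2])-q[:2];return np.array([d[0]*np.cos(a)+d[1]*np.sin(a),-d[0]*np.sin(a)+d[1]*np.cos(a)])
def toworld(q,l):
    a=q[2];return q[:2]+np.array([l[0]*np.cos(a)-l[1]*np.sin(a),l[0]*np.sin(a)+l[1]*np.cos(a)])
def rect(c,mask,z):
    k,_=cv2.findContours(mask.astype(np.uint8),0,2);k=max(k,key=cv2.contourArea)[:,0]
    return cv2.minAreaRect(np.array([px2w(c,p,z)[:2] for p in k],np.float32))
E
python3 - <<'E'
from meas import *
c=camera('top');r=lane_fit(c);q=r[0];print(r,np.degrees(q[2]))
for n,z in [('carton_b',66),('stapler',45),('notebook',14),('gate',49),('knob_grip',105),('canister_b',100),('cup',70)]:
    for d in trace(n,c)[:4]:
        R=rect(c,d['pixels'],z);print(n,round(d['conf'],2),np.round(R[0]),np.round(R[1]),round(R[2]),'lane',np.round(tolane(q,R[0])),d['pixels'].sum())
for uv in [(311,311),(305,340),(160,287)]: # instrument corners
    w=px2w(c,np.array(uv)/1.56,145);print(uv,w,tolane(q,w))
for l in [(83,326)]: print(toworld(q,l), w2px(c,[*toworld(q,l),92])*1.56)
save(c,'topcrop',(165,135,300,235),5.9)
E
```

```text
(array([ 5.10381253e+02, -8.39944670e+01, -2.16233890e-01]), 135, np.float64(1.0764011733000487)) -12.389289258818017
carton_b 0.98 [ 291. -237.] [ 54. 109.] 4 lane [-182. -197.] 487
carton_b 0.78 [543. 103.] [ 58. 115.] 81 lane [ -8. 190.] 482
stapler 0.6 [588. 252.] [132.  43.] 87 lane [  3. 345.] 405
stapler 0.18 [530.  21.] [710. 195.] 73 lane [ -4. 107.] 5398
notebook 0.96 [ 690. -105.] [215. 156.] 77 lane [180.  18.] 2277
notebook 0.39 [671. 281.] [ 43. 167.] 5 lane [ 79. 391.] 266
notebook 0.29 [537.  21.] [723. 194.] 74 lane [  4. 108.] 5634
gate 0.51 [661. 275.] [ 39. 164.] 6 lane [ 70. 383.] 257
knob_grip 0.62 [533. 103.] [ 53. 112.] 83 lane [-18. 188.] 465
knob_grip 0.61 [ 660. -100.] [198. 142.] 79 lane [150.  17.] 2131
knob_grip 0.54 [650. 213.] [36. 56.] 1 lane [ 72. 320.] 135
canister_b 0.65 [644. 267.] [ 37. 153.] 7 lane [ 55. 372.] 206
canister_b 0.47 [488. -78.] [38. 58.] 65 lane [-23.   1.] 162
cup 0.8 [ 641. -320.] [61. 68.] 89 lane [ 178. -203.] 271
(311, 311) [462.92162661 211.8143655  145.        ] [-109.82100298  278.73756264]
(305, 340) [400.17542748 221.562169   145.        ] [-173.19741195  274.79599387]
(160, 287) [507.58311806 540.8419883  145.        ] [-136.79335049  609.68516854]
[661.3925776 216.6058985] [315.88650255 229.14679706]
```

View pics/topcrop.png

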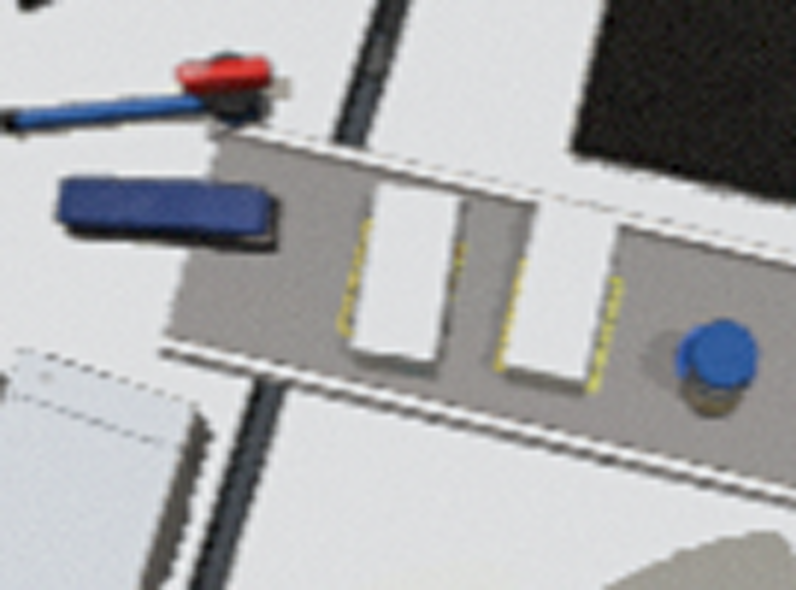

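The crop confirms the choices: the stapler (165,205) sits half out of the mouth, cartons c (405,270) and b (560,290) lie across their outlines, and the lane fit predicts the knob to within 2 px. Next I check the instrument gap from the side view and get exact carton and stapler positions.

```bash
python3 - <<'E'
from meas import *
q=np.array([510.4,-84.0,-.2162])
c=camera('top');f=lambda u,v,z:np.round(tolane(q,px2w(c,(165+u/5.9-.4,135+v/5.9-.4),z)))
print('stapler top',[f(*p,56) for p in[(62,178),(270,183),(270,235),(60,228)]],np.round(px2w(c,(165+165/5.9,135+205/5.9),53)))
print('c',[f(*p,66) for p in[(378,185),(462,197),(437,360),(350,347)]])
print('b',[f(*p,66) for p in[(540,205),(620,222),(588,382),(505,368)]])
print('can_b',f(724,354,117));print('wing',[f(*p,105) for p in[(178,75),(270,70)]],'tip',f(8,122,49))
s=camera('side')
for uv,z in [((377,281),0),((403,213),145),((385,250),145),((300,275),0)]: print('instr',uv,z,np.round(tolane(q,px2w(s,np.array(uv)/1.56,z))))
save(s,'sidecrop',(180,130,330,240),5.3)
for n,z in[('stapler',30),('canister_b',60),('carton_b',40)]:
  for d in spot_in(n,s)[:3]:print(n,d['location'],round(d['conf'],2),np.round(tolane(q,px2w(s,d['location'],z))))
E
```

```text
stapler top [array([  5., 411.]), array([ 32., 287.]), array([  1., 279.]), array([-25., 403.])] [588. 251.  53.]
c [array([ 44., 222.]), array([ 49., 171.]), array([-51., 162.]), array([-56., 214.])]
b [array([ 55., 125.]), array([57., 76.]), array([-43.,  71.]), array([-46., 121.])]
can_b [-18.  -2.]
wing [array([ 71., 349.]), array([ 87., 297.])] tip [ 33. 454.]
instr (377, 281) 0 [-135.  322.]
instr (403, 213) 145 [-83. 413.]
instr (385, 250) 145 [-98. 232.]
instr (300, 275) 0 [-331.  323.]
stapler [279.5, 173.7] 0.46 [  9. 341.]
canister_b [260.2, 265.1] 0.96 [   5. -184.]
canister_b [263.4, 225.0] 0.82 [-9. -9.]
canister_b [277.9, 173.3] 0.69 [  6. 296.]
carton_b [194.9, 270.6] 0.78 [-177. -211.]
carton_b [273.1, 192.3] 0.71 [ -1. 200.]
carton_b [265.0, 247.6] 0.7 [  6. -89.]
```

View pics/sidecrop.png

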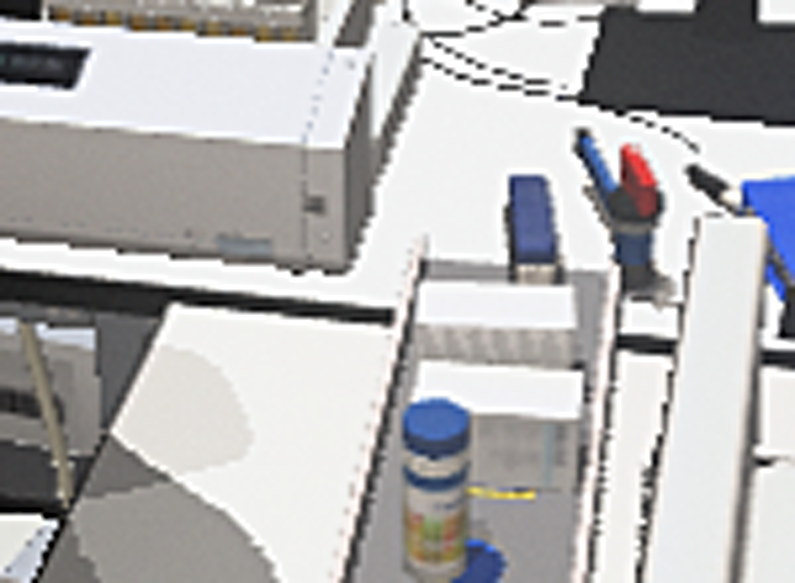

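```bash
cat > plan.py <<'E'
from meas import *
q=np.array([510.4,-84.0,-.2162])
def plan(tg,p=None,R=None):
    "tg: list of (grasp xyz, theta_fwd_deg, yaw); prints per-call numbers; splits if >95mm"
    s=read_state()
    p=np.array(s['eef_pos']) if p is None else p;R=Ro.from_euler('xyz',s['eef_rot']) if R is None else R
    print('now',np.round(p),np.round(s['eef_rot'],3),np.round(s['joints'],2),'gap',round(s['finger_gap'],1),'t',s['clock'])
    for g,th,yaw in tg:
        R1=Ro.from_euler('xyz',[np.pi,-np.radians(th),yaw]);p1=np.array(g,float)+19*R1.apply([0,0,1])
        while True:
            d=R.inv().apply(p1-p);w=(R.inv()*R1).as_rotvec()
            f=min(1,100/np.abs(d).max()) if np.abs(d).max()>100 else 1
            print('d',np.round(d*f/100,3),'w',np.round(w*f/2,3),'->',np.round(p+d*f))
            if f==1:p,R=p1,R1;break
            p=p+R.apply(d*f);R=R*Ro.from_rotvec(w*f)
E
python3 -c "
from plan import *
w=toworld(q,(6,98));print(w)
plan([((*w,170),-40,-.17),((*w,38),-40,-.17)])"
```

```text
[537.28324336  10.43141017]
now [ 222. -503.  173.] [-3.142 -0.     0.416] [-1.22  0.3   1.52  0.    1.32 -0.07] gap 94.1 t 1.55
d [ 1.    -0.719  0.035] w [ 0.021 -0.07   0.058] -> [ 322. -575.  176.]
d [ 1.    -0.915 -0.072] w [ 0.023 -0.077  0.064] -> [ 385. -488.  162.]
d [ 0.824 -1.    -0.164] w [ 0.022 -0.074  0.061] -> [ 436. -380.  149.]
d [ 0.605 -1.    -0.206] w [ 0.02  -0.067  0.056] -> [ 480. -267.  141.]
d [ 0.349 -0.811 -0.179] w [ 0.015 -0.051  0.042] -> [ 515. -146.  140.]
d [ 0.839 -0.     1.   ] w [0. 0. 0.] -> [609.  12. 255.]
d [0.009 0.    0.011] w [-0.  0.  0.] -> [526.  12.  26.]
```

>>> servo_tool:
  motion:
    - {"dx": 0.5, "dy": -0.35, "dz": -0.1, "fingers": -1}
    - {"dx": 1, "dy": -0.7, "dz": -0.2, "fingers": -1}
    - {"dx": 1, "dy": -0.7, "dz": -0.2, "fingers": -1}
    - {"dx": 1, "dy": -0.7, "dz": -0.2, "fingers": -1}

```text
schema error: expected keys wx, wy, wz, dx, dy, dz, fingers
```

>>> servo_tool:
  motion:
    - {"dx": 0.5, "dy": -0.35, "dz": -0.1, "fingers": -1}
    - {"dx": 1, "dy": -0.7, "dz": -0.2, "fingers": -1}
    - {"dx": 1, "dy": -0.7, "dz": -0.2, "fingers": -1}
    - {"dx": 1, "dy": -0.7, "dz": -0.2, "fingers": -1}

```text
schema error: expected keys wx, wy, wz, dx, dy, dz, fingers
```

>>> servo_tool:
  motion:
    - {"dx": 0.5, "dy": -0.35, "fingers": -1}
    - {"dx": 1, "dy": -0.7, "fingers": -1}
    - {"dx": 1, "dy": -0.7, "fingers": -1}
    - {"dx": 1, "dy": -0.7, "fingers": -1}

```text
schema error: expected keys wx, wy, wz, dx, dy, dz, fingers
```

>>> servo_tool:
  motion:
    - {"dx": 0.5, "dy": -0.35, "fingers": -1}
    - {"dx": 1, "dy": -0.7, "fingers": -1}
    - {"dx": 1, "dy": -0.7, "fingers": -1}
    - {"dx": 1, "dy": -0.7, "fingers": -1}

```text
schema error: expected keys wx, wy, wz, dx, dy, dz, fingers
```

```bash
python3 -c "
from plan import *
w=toworld(q,(6,98))
plan([((*w,170),-40,-.17),((*w,38),-40,-.17)])"
```

```text
now [ 222. -503.  173.] [-3.142 -0.     0.416] [-1.22  0.3   1.52  0.    1.32 -0.07] gap 94.1 t 1.55
d [ 1.    -0.719  0.035] w [ 0.021 -0.07   0.058] -> [ 322. -575.  176.]
d [ 1.    -0.915 -0.072] w [ 0.023 -0.077  0.064] -> [ 385. -488.  162.]
d [ 0.824 -1.    -0.164] w [ 0.022 -0.074  0.061] -> [ 436. -380.  149.]
d [ 0.605 -1.    -0.206] w [ 0.02  -0.067  0.056] -> [ 480. -267.  141.]
d [ 0.349 -0.811 -0.179] w [ 0.015 -0.051  0.042] -> [ 515. -146.  140.]
d [ 0.839 -0.     1.   ] w [0. 0. 0.] -> [609.  12. 255.]
d [0.009 0.    0.011] w [-0.  0.  0.] -> [526.  12.  26.]
```

>>> servo_tool:
  motion:
    - {"wx": 0, "wy": 0, "wz": 0, "dx": 0.5, "dy": -0.35, "dz": -0.1, "fingers": -1}
    - {"wx": 0, "wy": 0, "wz": 0, "dx": 1, "dy": -0.7, "dz": -0.2, "fingers": -1}
    - {"wx": 0, "wy": 0, "wz": 0, "dx": 1, "dy": -0.7, "dz": -0.2, "fingers": -1}
    - {"wx": 0, "wy": 0, "wz": 0, "dx": 1, "dy": -0.7, "dz": -0.2, "fingers": -1}

```text
clock: 1.95
eef_pos: [286.8, -397.1, 193.6]
eef_rot: [3.14, -0.0, 0.419]
wrist_force: [0.3, 0.5, 0.3]
finger_gap: 94.1
finger_force: 0.0
```

>>> servo_tool:
  motion:
    - {"wx": 0, "wy": 0, "wz": 0, "dx": 0.5, "dy": -0.35, "dz": -0.1, "fingers": -1}
    - {"wx": 0, "wy": 0, "wz": 0, "dx": 1, "dy": -0.7, "dz": -0.2, "fingers": -1}
    - {"wx": 0, "wy": 0, "wz": 0, "dx": 1, "dy": -0.7, "dz": -0.2, "fingers": -1}
    - {"wx": 0, "wy": 0, "wz": 0, "dx": 1, "dy": -0.7, "dz": -0.2, "fingers": -1}

```text
clock: 2.35
eef_pos: [349.7, -293.2, 213.2]
eef_rot: [3.141, -0.001, 0.418]
wrist_force: [-0.1, -1.0, -1.5]
finger_gap: 93.9
finger_force: 0.0
```

>>> servo_tool:
  motion:
    - {"wx": 0, "wy": 0, "wz": 0, "dx": 0.5, "dy": -0.35, "dz": 0, "fingers": -1}
    - {"wx": 0, "wy": 0, "wz": 0, "dx": 1, "dy": -0.7, "dz": 0, "fingers": -1}
    - {"wx": 0, "wy": 0, "wz": 0, "dx": 1, "dy": -0.7, "dz": 0, "fingers": -1}
    - {"wx": 0, "wy": 0, "wz": 0, "dx": 1, "dy": -0.7, "dz": 0, "fingers": -1}

```text
clock: 2.75
eef_pos: [412.5, -189.1, 212.2]
eef_rot: [-3.141, 0.0, 0.418]
wrist_force: [0.6, -0.6, 0.7]
finger_gap: 93.7
finger_force: 0.0
```

>>> servo_tool:
  motion:
    - {"wx": 0, "wy": 0, "wz": 0, "dx": 0.5, "dy": -0.35, "dz": 0, "fingers": -1}
    - {"wx": 0, "wy": 0, "wz": 0, "dx": 1, "dy": -0.7, "dz": 0, "fingers": -1}
    - {"wx": 0, "wy": 0, "wz": 0, "dx": 1, "dy": -0.7, "dz": 0, "fingers": -1}
    - {"wx": 0, "wy": 0, "wz": 0, "dx": 1, "dy": -0.7, "dz": 0, "fingers": -1}

```text
clock: 3.15
eef_pos: [475.7, -85.2, 212.0]
eef_rot: [-3.141, 0.001, 0.418]
wrist_force: [-0.3, 0.9, 0.0]
finger_gap: 93.8
finger_force: 0.0
```

```bash
python3 -c "
from plan import *
w=toworld(q,(6,98))
plan([((*w,170),-40,-.17),((*w,38),-40,-.17)])"
```

```text
now [476. -85. 212.] [-3.141e+00  1.000e-03  4.180e-01] [-0.25  0.12  1.65 -0.    1.38  0.9 ] gap 93.8 t 3.15
d [ 0.849 -0.692  0.565] w [ 0.102 -0.338  0.282] -> [ 561. -154.  268.]
d [ 0.839 -0.     1.   ] w [0. 0. 0.] -> [609.  12. 255.]
d [0.009 0.    0.011] w [-0.  0.  0.] -> [526.  12.  26.]
```

>>> servo_tool:
  motion:
    - {"wx": 0, "wy": -0.05, "wz": 0.03, "dx": 0.42, "dy": -0.35, "dz": 0, "fingers": -0.6}
    - {"wx": 0.03, "wy": -0.1, "wz": 0.08, "dx": 0.85, "dy": -0.69, "dz": 0.1, "fingers": -0.6}
    - {"wx": 0.102, "wy": -0.338, "wz": 0.282, "dx": 0.85, "dy": -0.69, "dz": 0.3, "fingers": -0.6}
    - {"wx": 0.102, "wy": -0.338, "wz": 0.282, "dx": 0.85, "dy": -0.69, "dz": 0.45, "fingers": -0.6}
    - {"wx": 0.102, "wy": -0.338, "wz": 0.282, "dx": 0.85, "dy": -0.692, "dz": 0.565, "fingers": -0.6}
    - {"wx": 0.102, "wy": -0.338, "wz": 0.282, "dx": 0.85, "dy": -0.692, "dz": 0.565, "fingers": -0.6}
    - {"wx": 0.102, "wy": -0.338, "wz": 0.282, "dx": 0.85, "dy": -0.692, "dz": 0.565, "fingers": -0.6}
    - {"wx": 0.102, "wy": -0.338, "wz": 0.282, "dx": 0.85, "dy": -0.692, "dz": 0.565, "fingers": -0.6}
    - {"wx": 0.102, "wy": -0.338, "wz": 0.282, "dx": 0.85, "dy": -0.692, "dz": 0.565, "fingers": -0.6}

```text
clock: 4.05
eef_pos: [524.8, 10.7, 155.9]
eef_rot: [-3.141, 0.695, -0.173]
wrist_force: [-0.1, -0.5, 0.4]
finger_gap: 75.4
finger_force: 0.0
```

```bash
python3 -c "
from plan import *
w=toworld(q,(6,98))
plan([((*w,110),-40,-.17),((*w,38),-40,-.17)])
c=camera('wrist');save(c,'w1',k=1.56)
for d in spot_in('carton_b',c): print(d['conf'],d['location'],px2w(c,d['location'],66))
print('expect',w2px(c,[*w,66]),[np.round(w2px(c,[*toworld(q,l),6])*1.56) for l in[(-35,70),(35,70),(35,130),(-35,130)]])
"
```

```text
now [525.  11. 156.] [-3.141  0.695 -0.173] [-0.08  0.75  1.05  0.06  2.03  1.67] gap 75.4 t 4.05
d [ 0.388 -0.019  0.464] w [-0.001 -0.001 -0.001] -> [564.   9. 202.]
d [ 0.463 -0.     0.552] w [0. 0. 0.] -> [572.  12. 151.]
0.66 [253.8, 78.8] [570.18062865   5.57009512  66.        ]
0.64 [464.9, 209.1] [ 357.27246287 -208.14753319   66.        ]
0.58 [140.2, 89.7] [576.36753975  90.89287325  66.        ]
expect [255.11887602 114.19772641] [array([439., 167.]), array([452.,  66.]), array([341.,  62.]), array([346., 163.])]
```

View pics/w1.png

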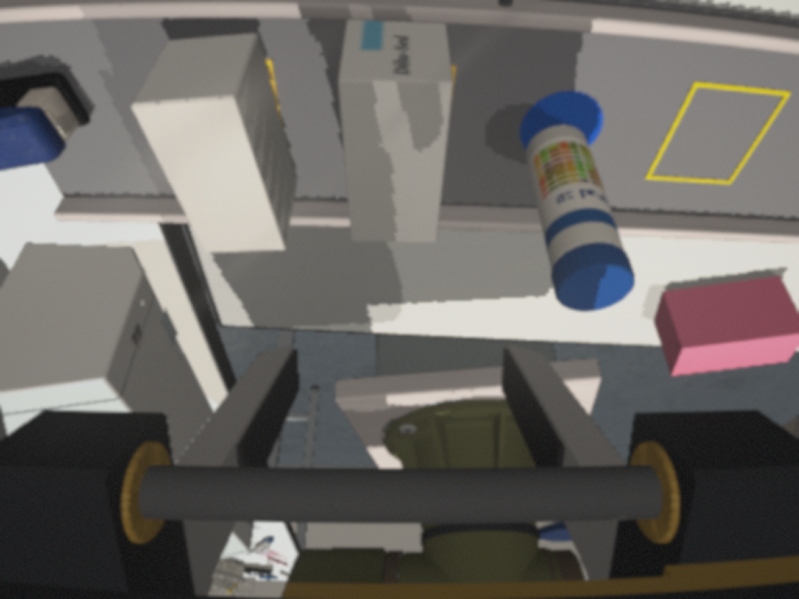

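The wrist view shows b at columns 340–452 with its far top edge at row 81, c at 135–285, and outline a at (695,83),(790,93),(733,184),(648,179). Pink look-alike at (730,325).

```bash
python3 -c "
from plan import *
c=camera('wrist')
f=lambda u,v,z:np.round(tolane(q,px2w(c,(u/1.56,v/1.56),z)),1)
print('outl a',[f(*p,6) for p in[(695,83),(790,93),(733,184),(648,179)]])
print('b',[f(*p,66) for p in[(341,81),(451,83),(437,241),(352,240)]])
print('c',[f(*p,66) for p in[(135,107),(236,97),(285,248),(205,250)]])
print('disc',f(562,121,6))
"
```

```text
outl a [array([ 34.6, -69.6]), array([  34.7, -131.8]), array([ -37.3, -134.3]), array([-37.7, -71.5])]
b [array([ 58.9, 125.8]), array([60.1, 78.1]), array([-41.5,  74. ]), array([-42.8, 123.7])]
c [array([ 44.1, 221.3]), array([ 49.8, 173.1]), array([-51.5, 164. ]), array([-55.1, 213.1])]
disc [3.2 0.4]
```

```bash
python3 -c "
from plan import *
w=toworld(q,(9,100.4))
plan([((*w,75),-40,-.18),((*w,38),-40,-.18)])"
```

```text
now [525.  12. 157.] [ 3.142  0.694 -0.172] [-0.08  0.75  1.05  0.06  2.03  1.67] gap 75.4 t 4.2
d [ 0.643 -0.031  0.719] w [ 0.003 -0.002  0.003] -> [589.   9. 229.]
d [ 0.238 -0.     0.283] w [0. 0. 0.] -> [552.  14.  89.]
```

>>> servo_tool:
  motion:
    - {"wx": 0, "wy": 0, "wz": 0, "dx": 0.2, "dy": -0.03, "dz": 0.22, "fingers": -0.6}
    - {"wx": 0, "wy": 0, "wz": 0.003, "dx": 0.42, "dy": -0.03, "dz": 0.48, "fingers": -0.6}
    - {"wx": 0.003, "wy": -0.002, "wz": 0.003, "dx": 0.65, "dy": -0.03, "dz": 0.72, "fingers": -0.6}
    - {"wx": 0.003, "wy": -0.002, "wz": 0.003, "dx": 0.77, "dy": -0.03, "dz": 0.86, "fingers": -0.6}
    - {"wx": 0.003, "wy": -0.002, "wz": 0.003, "dx": 0.88, "dy": -0.03, "dz": 1, "fingers": -0.6}
    - {"wx": 0.003, "wy": -0.002, "wz": 0.003, "dx": 0.88, "dy": -0.03, "dz": 1, "fingers": -0.6}

```text
clock: 4.8
eef_pos: [527.9, 14.6, 21.6]
eef_rot: [3.141, 0.702, -0.18]
wrist_force: [-0.8, 0.9, 0.2]
finger_gap: 75.2
finger_force: 0.0
```

>>> servo_tool:
  motion:
    - {"wx": 0, "wy": 0, "wz": 0, "dx": 0, "dy": 0, "dz": 0, "fingers": 1}
    - {"wx": 0, "wy": 0, "wz": 0, "dx": 0, "dy": 0, "dz": 0, "fingers": 1}
    - {"wx": 0, "wy": 0, "wz": 0, "dx": 0, "dy": 0, "dz": 0, "fingers": 1}
    - {"wx": 0, "wy": 0, "wz": 0, "dx": 0, "dy": 0, "dz": 0, "fingers": 1}
    - {"wx": 0, "wy": 0, "wz": 0, "dx": 0, "dy": 0, "dz": 0, "fingers": 1}
    - {"wx": 0, "wy": 0, "wz": 0, "dx": 0, "dy": 0, "dz": 0, "fingers": 1}
  newtons: 20

```text
clock: 5.4
eef_pos: [529.0, 14.4, 23.7]
eef_rot: [-3.141, 0.699, -0.18]
wrist_force: [1.6, -1.5, 7.0]
finger_gap: 49.7
finger_force: 20.0
```

```bash
python3 -c "
from plan import *
w=toworld(q,(9,100.4));e=toworld(q,(2,101))
plan([((*w,100),-40,-.18),((*e,100),50,-.21),((*e,59),50,-.21)])"
```

```text
now [529.  14.  24.] [-3.141  0.699 -0.18 ] [-0.08  0.9   1.11  0.07  1.83  1.67] gap 49.7 t 5.4
d [-0.399  0.002 -0.471] w [-0.  0. -0.] -> [489.  15. -23.]
d [ 0.137 -0.004 -0.145] w [-0.001  0.785  0.017] -> [542.  14.  71.]
d [-0.314 -0.     0.264] w [0. 0. 0.] -> [517.  11. 114.]
```

>>> servo_tool:
  motion:
    - {"wx": 0, "wy": 0, "wz": 0, "dx": -0.1, "dy": 0, "dz": -0.12, "fingers": 1}
    - {"wx": 0, "wy": 0, "wz": 0, "dx": -0.25, "dy": 0, "dz": -0.3, "fingers": 1}
    - {"wx": 0, "wy": 0, "wz": 0, "dx": -0.4, "dy": 0, "dz": -0.47, "fingers": 1}
    - {"wx": 0, "wy": 0, "wz": 0, "dx": -0.4, "dy": 0, "dz": -0.47, "fingers": 1}
  newtons: 30

```text
clock: 5.8
eef_pos: [529.7, 14.5, 88.0]
eef_rot: [-3.141, 0.695, -0.18]
wrist_force: [-0.4, 0.0, -1.1]
finger_gap: 49.6
finger_force: 30.0
```

```bash
python3 -c "
from plan import *
w=toworld(q,(9,100.4));e=toworld(q,(2,101))
plan([((*w,100),5,-.20),((*e,100),50,-.21),((*e,59),50,-.21)])"
```

```text
now [530.  15.  88.] [-3.141  0.695 -0.18 ] [-0.08  0.83  1.08  0.07  1.92  1.67] gap 49.6 t 5.8
d [ 0.144  0.004 -0.03 ] w [0.003 0.391 0.01 ] -> [544.  15.  85.]
d [ 0.065 -0.006 -0.062] w [-0.002  0.393  0.005] -> [549.  11.  75.]
d [-0.314 -0.     0.264] w [0. 0. 0.] -> [517.  11. 114.]
```

>>> servo_tool:
  motion:
    - {"wx": 0, "wy": 0.07, "wz": 0.002, "dx": 0.025, "dy": 0, "dz": -0.005, "fingers": 1}
    - {"wx": 0.001, "wy": 0.14, "wz": 0.004, "dx": 0.05, "dy": 0, "dz": -0.01, "fingers": 1}
    - {"wx": 0.001, "wy": 0.21, "wz": 0.005, "dx": 0.08, "dy": 0, "dz": -0.015, "fingers": 1}
    - {"wx": 0.002, "wy": 0.28, "wz": 0.007, "dx": 0.1, "dy": 0, "dz": -0.02, "fingers": 1}
    - {"wx": 0.003, "wy": 0.35, "wz": 0.01, "dx": 0.13, "dy": 0, "dz": -0.03, "fingers": 1}
    - {"wx": 0.003, "wy": 0.391, "wz": 0.01, "dx": 0.144, "dy": 0.004, "dz": -0.03, "fingers": 1}
    - {"wx": 0.003, "wy": 0.391, "wz": 0.01, "dx": 0.144, "dy": 0.004, "dz": -0.03, "fingers": 1}

```text
clock: 6.5
eef_pos: [539.4, 12.2, 77.5]
eef_rot: [3.141, -0.082, -0.2]
wrist_force: [0.5, -0.2, -1.6]
finger_gap: 49.5
finger_force: 30.0
```

>>> servo_tool:
  motion:
    - {"wx": 0, "wy": 0.07, "wz": 0.001, "dx": 0.012, "dy": 0, "dz": -0.01, "fingers": 1}
    - {"wx": 0, "wy": 0.14, "wz": 0.002, "dx": 0.024, "dy": 0, "dz": -0.02, "fingers": 1}
    - {"wx": -0.001, "wy": 0.21, "wz": 0.003, "dx": 0.036, "dy": 0, "dz": -0.035, "fingers": 1}
    - {"wx": -0.001, "wy": 0.28, "wz": 0.004, "dx": 0.048, "dy": -0.004, "dz": -0.045, "fingers": 1}
    - {"wx": -0.002, "wy": 0.35, "wz": 0.005, "dx": 0.06, "dy": -0.005, "dz": -0.055, "fingers": 1}
    - {"wx": -0.002, "wy": 0.393, "wz": 0.005, "dx": 0.065, "dy": -0.006, "dz": -0.062, "fingers": 1}
    - {"wx": -0.002, "wy": 0.393, "wz": 0.005, "dx": 0.065, "dy": -0.006, "dz": -0.062, "fingers": 1}
    - {"wx": -0.002, "wy": 0.393, "wz": 0.005, "dx": 0.065, "dy": -0.006, "dz": -0.062, "fingers": 1}

```text
clock: 7.3
eef_pos: [545.5, -11.6, 119.7]
eef_rot: [-3.102, -0.809, -0.215]
wrist_force: [0.1, 0.4, -0.8]
finger_gap: 49.9
finger_force: 30.0
```

```bash
python3 -c "
from plan import *
e=toworld(q,(2,101))
plan([((*e,59),50,-.21)])
c=camera('side');save(c,'s2',(200,120,320,210),6.6)
"
```

```text
now [546. -12. 120.] [-3.102 -0.809 -0.215] [-0.04  0.02  2.24 -0.87  0.11  2.55] gap 49.9 t 7.3
d [-0.543 -0.209  0.496] w [-0.018  0.032 -0.002] -> [491. -32. 169.]
```

View pics/s2.png

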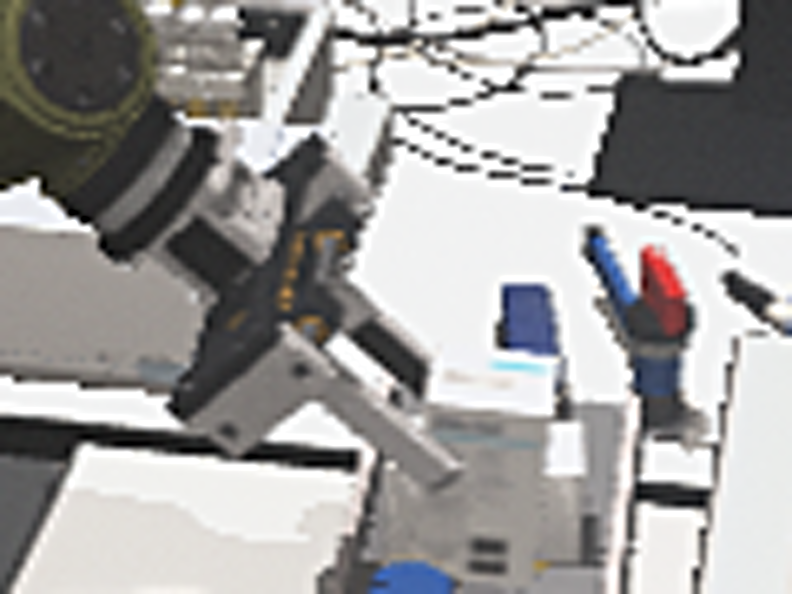

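```bash
python3 -c "
from plan import *
e=toworld(q,(12,101))
plan([((*e,100),36,-.20),((*e,64),36,-.20)])
"
```

```text
now [546. -11. 120.] [-3.102 -0.809 -0.214] [-0.04  0.02  2.24 -0.87  0.11  2.55] gap 49.7 t 7.35
d [-0.224 -0.214  0.28 ] w [-0.015 -0.09  -0.004] -> [523. -33. 148.]
d [-0.212 -0.     0.291] w [0. 0. 0.] -> [534.  10. 114.]
```

>>> servo_tool:
  motion:
    - {"wx": -0.01, "wy": -0.04, "wz": 0, "dx": -0.05, "dy": -0.05, "dz": 0.08, "fingers": 1}
    - {"wx": -0.015, "wy": -0.09, "wz": -0.004, "dx": -0.12, "dy": -0.1, "dz": 0.16, "fingers": 1}
    - {"wx": -0.015, "wy": -0.09, "wz": -0.004, "dx": -0.18, "dy": -0.16, "dz": 0.22, "fingers": 1}
    - {"wx": -0.015, "wy": -0.09, "wz": -0.004, "dx": -0.22, "dy": -0.21, "dz": 0.28, "fingers": 1}
    - {"wx": -0.015, "wy": -0.09, "wz": -0.004, "dx": -0.22, "dy": -0.21, "dz": 0.28, "fingers": 1}
    - {"wx": -0.015, "wy": -0.09, "wz": -0.004, "dx": -0.22, "dy": -0.21, "dz": 0.28, "fingers": 1}

```text
clock: 7.95
eef_pos: [554.2, 10.7, 84.2]
eef_rot: [3.138, -0.628, -0.192]
wrist_force: [-0.1, -0.3, -0.9]
finger_gap: 50.0
finger_force: 30.0
```

```bash
python3 -c "
from plan import *
e=toworld(q,(12,101))
plan([((*e,100),36,-.20),((*e,64),36,-.20)])
"
```

```text
now [554.  11.  84.] [ 3.138 -0.628 -0.192] [ 0.02  0.13  2.11 -0.44  0.31  2.17] gap 50.0 t 7.95
d [0.008 0.007 0.   ] w [-0.001 -0.     0.003] -> [555.  11.  84.]
d [-0.212 -0.     0.291] w [0. 0. 0.] -> [534.  10. 114.]
```

>>> servo_tool:
  motion:
    - {"wx": 0, "wy": 0, "wz": 0.003, "dx": -0.07, "dy": 0, "dz": 0.1, "fingers": 1}
    - {"wx": 0, "wy": 0, "wz": 0.003, "dx": -0.14, "dy": 0, "dz": 0.2, "fingers": 1}
    - {"wx": 0, "wy": 0, "wz": 0.003, "dx": -0.18, "dy": 0, "dz": 0.25, "fingers": 1}
    - {"wx": 0, "wy": 0, "wz": 0.003, "dx": -0.21, "dy": 0, "dz": 0.29, "fingers": 1}
    - {"wx": 0, "wy": 0, "wz": 0.003, "dx": -0.21, "dy": 0, "dz": 0.29, "fingers": 1}

```text
clock: 8.45
eef_pos: [554.8, 10.0, 49.4]
eef_rot: [-3.141, -0.631, -0.2]
wrist_force: [0.5, -0.7, 1.0]
finger_gap: 49.9
finger_force: 30.0
```

>>> servo_tool:
  motion:
    - {"wx": 0, "wy": 0, "wz": 0, "dx": -0.015, "dy": 0, "dz": 0.02, "fingers": 1}
    - {"wx": 0, "wy": 0, "wz": 0, "dx": -0.015, "dy": 0, "dz": 0.02, "fingers": 0.1}
    - {"wx": 0, "wy": 0, "wz": 0, "dx": -0.015, "dy": 0, "dz": 0.02, "fingers": -0.2}
    - {"wx": 0, "wy": 0, "wz": 0, "dx": -0.015, "dy": 0, "dz": 0.02, "fingers": -0.6}
    - {"wx": 0, "wy": 0, "wz": 0, "dx": -0.015, "dy": 0, "dz": 0.02, "fingers": -0.6}
    - {"wx": 0, "wy": 0, "wz": 0, "dx": -0.015, "dy": 0, "dz": 0.02, "fingers": -0.6}

```text
clock: 9.05
eef_pos: [554.1, 10.2, 46.2]
eef_rot: [3.141, -0.63, -0.197]
wrist_force: [0.7, 0.7, 0.1]
finger_gap: 74.0
finger_force: 0.0
```

```bash
python3 -c "
from plan import *
plan([])
c=camera('wrist');save(c,'w2',k=1.3)
"
```

```text
now [554.  10.  46.] [ 3.141 -0.63  -0.197] [ 0.02  0.22  2.14 -0.65  0.21  2.39] gap 74.0 t 9.05
```

View pics/w2.png

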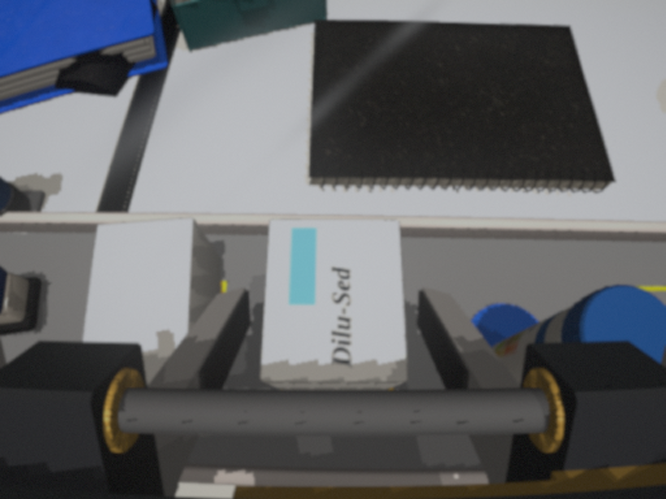

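Carton b stands upright, its top face at about (262–405, 222–380) in the picture. The canister is untouched at right. I'll measure it and back out.

>>> servo_tool:
  motion:
    - {"wx": 0, "wy": 0, "wz": 0, "dx": 0, "dy": 0, "dz": -0.2, "fingers": -0.6}
    - {"wx": 0, "wy": 0, "wz": 0, "dx": 0, "dy": 0, "dz": -0.45, "fingers": -0.6}
    - {"wx": 0, "wy": 0, "wz": 0, "dx": 0, "dy": 0, "dz": -0.7, "fingers": -0.6}
    - {"wx": 0, "wy": 0, "wz": 0, "dx": 0, "dy": 0, "dz": -0.95, "fingers": -0.6}
    - {"wx": 0, "wy": 0, "wz": 0, "dx": 0, "dy": 0, "dz": -0.95, "fingers": -0.6}

```text
clock: 9.6
eef_pos: [499.4, 21.6, 125.4]
eef_rot: [-3.141, -0.634, -0.197]
wrist_force: [0.8, -0.3, -0.8]
finger_gap: 75.3
finger_force: 0.0
```

```bash
python3 -c "
from plan import *
w=toworld(q,(-3,193))
plan([((*w,170),40,-.13),((*w,38),40,-.13)])
c=camera('top')
for d in trace('carton_b',c):
  R=rect(c,d['pixels'],110);print(round(d['conf'],2),np.round(R[1]),np.round(tolane(q,R[0]),1))
"
```

```text
now [499.  22. 125.] [-3.141 -0.634 -0.197] [ 0.06 -0.07  2.21 -0.38  0.41  2.14] gap 75.3 t 9.6
d [ 0.535 -0.924  0.022] w [ 0.02   0.032 -0.026] -> [553. -71. 128.]
d [-0.839 -0.     1.   ] w [0. 0. 0.] -> [477. 104. 255.]
d [-0.009 -0.     0.011] w [0. 0. 0.] -> [560. 104.  26.]
0.8 [ 52. 101.] [-13.4 188. ]
0.57 [51. 80.] [ -9.9 101.1]
0.57 [ 54. 107.] [-184.7 -189.4]
```

```bash
python3 -c "
from plan import *
w=toworld(q,(-3,193))
plan([((*w,150),28,-.13),((*w,50),28,-.13)])
"
```

```text
now [500.  21. 123.] [ 3.141 -0.632 -0.197] [ 0.06 -0.07  2.21 -0.39  0.41  2.14] gap 75.4 t 9.7
d [ 0.389 -0.925  0.16 ] w [ 0.018 -0.071 -0.028] -> [538. -71. 139.]
d [-0.469 -0.     0.883] w [0. 0. 0.] -> [511. 104. 222.]
```

>>> servo_tool:
  motion:
    - {"wx": 0, "wy": 0, "wz": 0, "dx": 0.05, "dy": -0.25, "dz": -0.1, "fingers": -0.6}
    - {"wx": 0, "wy": -0.03, "wz": 0, "dx": 0.2, "dy": -0.6, "dz": -0.05, "fingers": -0.6}
    - {"wx": 0.018, "wy": -0.071, "wz": -0.028, "dx": 0.39, "dy": -0.925, "dz": 0.1, "fingers": -0.6}
    - {"wx": 0.018, "wy": -0.071, "wz": -0.028, "dx": 0.39, "dy": -0.925, "dz": 0.16, "fingers": -0.6}
    - {"wx": 0.018, "wy": -0.071, "wz": -0.028, "dx": 0.39, "dy": -0.925, "dz": 0.16, "fingers": -0.6}
    - {"wx": 0.018, "wy": -0.071, "wz": -0.028, "dx": 0.39, "dy": -0.925, "dz": 0.16, "fingers": -0.6}

```text
clock: 10.3
eef_pos: [556.6, 103.2, 131.4]
eef_rot: [3.141, -0.486, -0.131]
wrist_force: [-0.4, -0.5, 0.4]
finger_gap: 75.2
finger_force: 0.0
```

```bash
python3 -c "
from plan import *
w=toworld(q,(-3,193))
plan([((*w,50),28,-.13)])
c=camera('wrist');save(c,'w3',k=1.3)
print([np.round(1.3*w2px(c,[*toworld(q,l),66])) for l in [(44,221),(50,173),(-51.5,164),(-55,213)]])
"
```

```text
now [557. 103. 131.] [ 3.141 -0.486 -0.131] [ 0.2   0.13  1.92 -0.26  0.65  2.07] gap 75.2 t 10.3
d [-0.45  -0.011  0.873] w [ 0.001  0.001 -0.001] -> [512. 102. 219.]
[array([298., 238.]), array([369., 236.]), array([372., 391.]), array([295., 390.])]
```

View pics/w3.png

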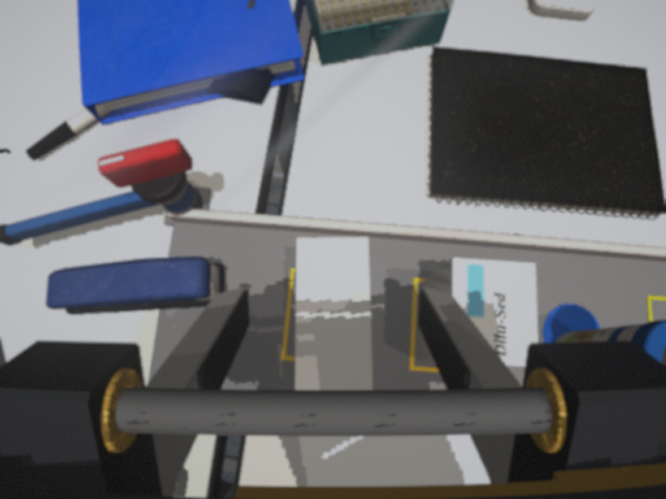

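Carton c sits centred between the fingers (298–370, row 238), as predicted. b stands at right, and the stapler (130,282) and open gate (75,215) are unmoved. Next I descend and grip.

>>> servo_tool:
  motion:
    - {"wx": 0, "wy": 0, "wz": 0, "dx": -0.12, "dy": -0.011, "dz": 0.22, "fingers": -0.6}
    - {"wx": 0, "wy": 0, "wz": 0, "dx": -0.24, "dy": -0.011, "dz": 0.46, "fingers": -0.6}
    - {"wx": 0, "wy": 0, "wz": 0, "dx": -0.35, "dy": -0.011, "dz": 0.68, "fingers": -0.6}
    - {"wx": 0, "wy": 0, "wz": 0, "dx": -0.45, "dy": -0.011, "dz": 0.873, "fingers": -0.6}
    - {"wx": 0, "wy": 0, "wz": 0, "dx": -0.45, "dy": -0.011, "dz": 0.873, "fingers": -0.6}
    - {"wx": 0, "wy": 0, "wz": 0, "dx": -0.45, "dy": -0.011, "dz": 0.873, "fingers": 1}
    - {"wx": 0, "wy": 0, "wz": 0, "dx": -0.45, "dy": -0.011, "dz": 0.873, "fingers": 1}
    - {"wx": 0, "wy": 0, "wz": 0, "dx": -0.45, "dy": -0.011, "dz": 0.873, "fingers": 1}
    - {"wx": 0, "wy": 0, "wz": 0, "dx": -0.45, "dy": -0.011, "dz": 0.873, "fingers": 1}
    - {"wx": 0, "wy": 0, "wz": 0, "dx": -0.45, "dy": -0.011, "dz": 0.873, "fingers": 1}
  newtons: 25

```text
clock: 11.35
eef_pos: [559.4, 104.8, 35.9]
eef_rot: [-3.141, -0.49, -0.131]
wrist_force: [-2.4, -2.9, 7.5]
finger_gap: 49.3
finger_force: 25.1
```

```bash
python3 -c "
from plan import *
w=toworld(q,(-3,193));e=toworld(q,(14,202));m=toworld(q,(5,200))
plan([((*w,115),28,-.13),((*m,115),-15,-.18),((*e,115),-58,-.21),((*e,62),-58,-.21)])
"
```

```text
now [559. 105.  36.] [-3.141 -0.49  -0.131] [ 0.2   0.29  1.99 -0.39  0.42  2.22] gap 49.3 t 11.35
d [ 0.28   0.01  -0.557] w [-0.    -0.001 -0.   ] -> [587. 106. -20.]
d [-0.054 -0.065 -0.011] w [-0.003 -0.375  0.025] -> [552.  97.  97.]
d [-0.042 -0.022 -0.075] w [ 0.009 -0.375  0.012] -> [549. 109.  89.]
d [ 0.449 -0.     0.281] w [0. 0. 0.] -> [597. 114. 133.]
```

>>> servo_tool:
  motion:
    - {"wx": 0, "wy": 0, "wz": 0, "dx": 0.07, "dy": 0, "dz": -0.14, "fingers": 1}
    - {"wx": 0, "wy": 0, "wz": 0, "dx": 0.16, "dy": 0, "dz": -0.32, "fingers": 1}
    - {"wx": 0, "wy": 0, "wz": 0, "dx": 0.28, "dy": 0.01, "dz": -0.557, "fingers": 1}
    - {"wx": 0, "wy": 0, "wz": 0, "dx": 0.28, "dy": 0.01, "dz": -0.557, "fingers": 1}
    - {"wx": 0, "wy": 0, "wz": 0, "dx": 0.28, "dy": 0.01, "dz": -0.557, "fingers": 1}
  newtons: 30

```text
clock: 11.85
eef_pos: [557.2, 104.0, 97.0]
eef_rot: [-3.141, -0.489, -0.131]
wrist_force: [-0.0, -0.1, -3.1]
finger_gap: 48.9
finger_force: 30.0
```

>>> servo_tool:
  motion:
    - {"wx": 0, "wy": -0.065, "wz": 0.004, "dx": -0.01, "dy": -0.011, "dz": -0.002, "fingers": 1}
    - {"wx": 0, "wy": -0.13, "wz": 0.008, "dx": -0.02, "dy": -0.022, "dz": -0.004, "fingers": 1}
    - {"wx": 0, "wy": -0.195, "wz": 0.012, "dx": -0.03, "dy": -0.033, "dz": -0.006, "fingers": 1}
    - {"wx": -0.002, "wy": -0.26, "wz": 0.017, "dx": -0.04, "dy": -0.045, "dz": -0.008, "fingers": 1}
    - {"wx": -0.003, "wy": -0.32, "wz": 0.021, "dx": -0.047, "dy": -0.055, "dz": -0.01, "fingers": 1}
    - {"wx": -0.003, "wy": -0.375, "wz": 0.025, "dx": -0.054, "dy": -0.065, "dz": -0.011, "fingers": 1}
    - {"wx": -0.003, "wy": -0.375, "wz": 0.025, "dx": -0.054, "dy": -0.065, "dz": -0.011, "fingers": 1}

```text
clock: 12.55
eef_pos: [553.0, 110.4, 92.1]
eef_rot: [3.139, 0.268, -0.182]
wrist_force: [0.2, 0.6, -3.3]
finger_gap: 48.5
finger_force: 30.0
```

>>> servo_tool:
  motion:
    - {"wx": 0.001, "wy": -0.065, "wz": 0.002, "dx": -0.007, "dy": -0.004, "dz": -0.012, "fingers": 1}
    - {"wx": 0.003, "wy": -0.13, "wz": 0.004, "dx": -0.014, "dy": -0.008, "dz": -0.025, "fingers": 1}
    - {"wx": 0.005, "wy": -0.195, "wz": 0.006, "dx": -0.021, "dy": -0.012, "dz": -0.038, "fingers": 1}
    - {"wx": 0.007, "wy": -0.26, "wz": 0.008, "dx": -0.028, "dy": -0.016, "dz": -0.05, "fingers": 1}
    - {"wx": 0.008, "wy": -0.32, "wz": 0.01, "dx": -0.036, "dy": -0.02, "dz": -0.063, "fingers": 1}
    - {"wx": 0.009, "wy": -0.375, "wz": 0.012, "dx": -0.042, "dy": -0.022, "dz": -0.075, "fingers": 1}
    - {"wx": 0.009, "wy": -0.375, "wz": 0.012, "dx": -0.042, "dy": -0.022, "dz": -0.075, "fingers": 1}

```text
clock: 13.25
eef_pos: [550.1, 113.5, 98.6]
eef_rot: [3.135, 1.019, -0.216]
wrist_force: [-0.3, 0.5, -2.8]
finger_gap: 49.0
finger_force: 30.0
```

```bash
python3 -c "
from plan import *
e=toworld(q,(14,202))
plan([((*e,62),-58,-.21)])
c=camera('side');save(c,'s3',(200,100,320,190),6.6)
"
```

```text
now [550. 113.  99.] [ 3.135  1.019 -0.216] [0.03 1.12 0.71 0.27 2.31 1.89] gap 49.0 t 13.25
d [ 0.405 -0.006  0.232] w [ 0.001  0.004 -0.002] -> [591. 113. 122.]
```

View pics/s3.png

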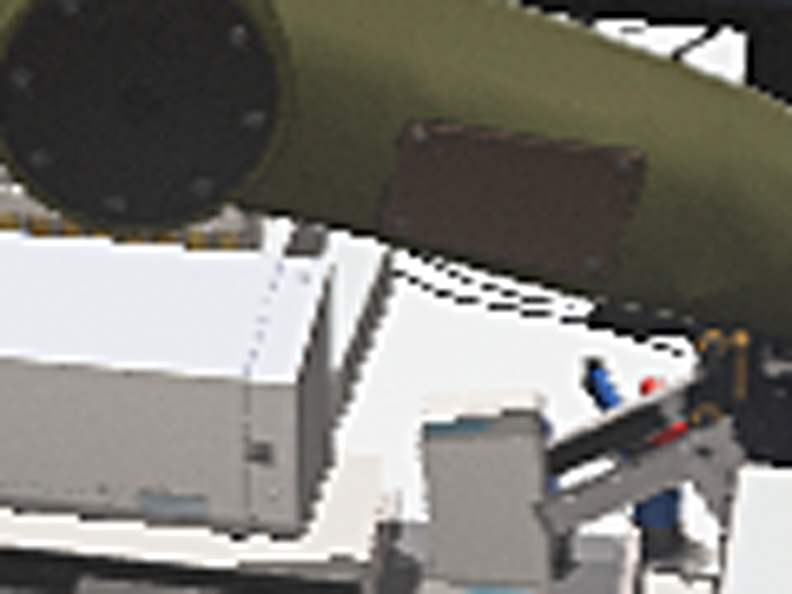

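>>> servo_tool:
  motion:
    - {"wx": 0, "wy": 0, "wz": 0, "dx": 0.13, "dy": -0.006, "dz": 0.08, "fingers": 1}
    - {"wx": 0, "wy": 0, "wz": 0, "dx": 0.26, "dy": -0.006, "dz": 0.15, "fingers": 1}
    - {"wx": 0, "wy": 0.004, "wz": 0, "dx": 0.35, "dy": -0.006, "dz": 0.2, "fingers": 1}
    - {"wx": 0, "wy": 0.004, "wz": 0, "dx": 0.405, "dy": -0.006, "dz": 0.232, "fingers": 1}
    - {"wx": 0, "wy": 0.004, "wz": 0, "dx": 0.405, "dy": -0.006, "dz": 0.232, "fingers": 1}

```text
clock: 13.8
eef_pos: [552.9, 114.0, 56.6]
eef_rot: [3.142, 1.004, -0.209]
wrist_force: [0.3, -0.8, -1.3]
finger_gap: 48.9
finger_force: 30.0
```

>>> servo_tool:
  motion:
    - {"wx": 0, "wy": 0, "wz": 0, "dx": 0.01, "dy": 0, "dz": 0.006, "fingers": 1}
    - {"wx": 0, "wy": 0, "wz": 0, "dx": 0.02, "dy": 0, "dz": 0.012, "fingers": 1}
    - {"wx": 0, "wy": 0, "wz": 0, "dx": 0.03, "dy": 0, "dz": 0.018, "fingers": 1}
    - {"wx": 0, "wy": 0, "wz": 0, "dx": 0.03, "dy": 0, "dz": 0.018, "fingers": 1}

```text
clock: 14.2
eef_pos: [553.3, 114.0, 53.8]
eef_rot: [-3.141, 1.004, -0.209]
wrist_force: [0.3, 0.5, -1.9]
finger_gap: 48.5
finger_force: 30.0
```

>>> servo_tool:
  motion:
    - {"wx": 0, "wy": 0, "wz": 0, "dx": 0.01, "dy": 0, "dz": 0.006, "fingers": 1}
    - {"wx": 0, "wy": 0, "wz": 0, "dx": 0.02, "dy": 0, "dz": 0.012, "fingers": 1}
    - {"wx": 0, "wy": 0, "wz": 0, "dx": 0.03, "dy": 0, "dz": 0.018, "fingers": 1}
    - {"wx": 0, "wy": 0, "wz": 0, "dx": 0.03, "dy": 0, "dz": 0.018, "fingers": 1}

```text
clock: 14.6
eef_pos: [553.4, 113.9, 50.3]
eef_rot: [-3.141, 1.004, -0.209]
wrist_force: [0.2, 0.2, -0.6]
finger_gap: 48.8
finger_force: 30.0
```

>>> servo_tool:
  motion:
    - {"wx": 0, "wy": 0, "wz": 0, "dx": 0.01, "dy": 0, "dz": 0.006, "fingers": 1}
    - {"wx": 0, "wy": 0, "wz": 0, "dx": 0.017, "dy": 0, "dz": 0.01, "fingers": 1}
    - {"wx": 0, "wy": 0, "wz": 0, "dx": 0.017, "dy": 0, "dz": 0.01, "fingers": 0.1}
    - {"wx": 0, "wy": 0, "wz": 0, "dx": 0.017, "dy": 0, "dz": 0.01, "fingers": -0.2}
    - {"wx": 0, "wy": 0, "wz": 0, "dx": 0.017, "dy": 0, "dz": 0.01, "fingers": -0.5}
    - {"wx": 0, "wy": 0, "wz": 0, "dx": 0.017, "dy": 0, "dz": 0.01, "fingers": -0.5}
    - {"wx": 0, "wy": 0, "wz": 0, "dx": 0.017, "dy": 0, "dz": 0.01, "fingers": -0.5}

```text
clock: 15.3
eef_pos: [553.4, 113.9, 48.3]
eef_rot: [-3.141, 1.004, -0.209]
wrist_force: [-0.2, -0.2, -0.4]
finger_gap: 70.4
finger_force: 0.0
```

>>> servo_tool:
  motion:
    - {"wx": 0, "wy": 0, "wz": 0, "dx": -0.02, "dy": 0, "dz": -0.2, "fingers": -0.5}
    - {"wx": 0, "wy": 0, "wz": 0, "dx": -0.1, "dy": 0, "dz": -0.4, "fingers": -0.5}
    - {"wx": 0, "wy": 0, "wz": 0, "dx": -0.3, "dy": 0, "dz": -0.7, "fingers": -0.5}
    - {"wx": 0, "wy": 0, "wz": 0, "dx": -0.6, "dy": 0, "dz": -1, "fingers": -0.5}
    - {"wx": 0, "wy": 0, "wz": 0, "dx": -0.9, "dy": 0, "dz": -1, "fingers": -0.5}
    - {"wx": 0, "wy": 0, "wz": 0, "dx": -0.9, "dy": 0, "dz": -1, "fingers": -0.5}

```text
clock: 15.9
eef_pos: [588.5, 106.7, 180.4]
eef_rot: [-3.139, 1.0, -0.207]
wrist_force: [0.4, 0.2, 1.2]
finger_gap: 70.3
finger_force: 0.0
```

```bash
python3 -c "
from plan import *
c=camera('top')
for n,z in [('carton_b',110),('stapler',45),('canister_b',117)]:
 for d in trace(n,c)[:3]:
  R=rect(c,d['pixels'],z);print(n,round(d['conf'],2),np.round(R[0]),np.round(R[1]),round(R[2]),np.round(tolane(q,R[0]),1))
plan([((588,235,150),0,np.pi/2)])
c=camera('wrist')
for d in spot_in('stapler',c)[:2]:print(d['conf'],px2w(c,d['location'],40))
save(c,'w4',k=1.3)
"
```

```text
carton_b 0.83 [ 288. -229.] [ 53. 105.] 1 [-186.  -189.8]
carton_b 0.7 [643. 264.] [ 37. 154.] 5 [ 54.9 368.6]
stapler 0.87 [585. 252.] [ 44. 130.] 1 [  0.9 344.6]
canister_b 0.66 [ 472. -274.] [36. 59.] 46 [   3.4 -194.2]
canister_b 0.57 [484. -78.] [36. 56.] 65 [-27.4   0.3]
now [588. 106. 177.] [ 3.141  1.006 -0.21 ] [0.02 1.18 0.39 0.34 2.53 1.98] gap 70.4 t 16.1
d [ 0.193 -1.     0.379] w [-0.352  0.285 -0.641] -> [608.   6. 215.]
d [ 0.262 -0.075  0.062] w [-0.091  0.073 -0.165] -> [614. 201. 147.]
0.84 [598.54501635 213.80461614  40.        ]
```

View pics/w4.png

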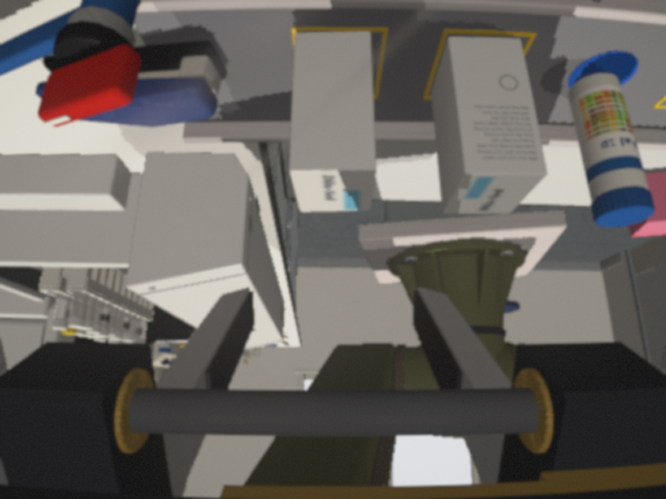

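Both cartons stand: c at columns 292–373, b at 435–545, each inside its outline. I'll check their base positions numerically.

```bash
python3 -c "
from plan import *
c=camera('wrist')
f=lambda u,v,z:np.round(tolane(q,px2w(c,(u/1.3,v/1.3),z)),1)
print('c base far edge',f(292,31,6),f(371,31,6),'top far',f(290,168,110),f(375,168,110),'top near',f(300,212,110),f(357,211,110))
print('b base far edge',f(448,38,6),f(518,40,6),'top far',f(443,172,110),f(543,170,110),'top near',f(463,212,110),f(515,212,110))
print('outline c corner',f(388,28,6),f(292,28,6))
s=camera('top');save(s,'t2',(165,135,300,235),5.9)
"
```

```text
c base far edge [ 32.6 230.6] [ 33.  178.7] top far [ 36.1 227.8] [ 36.5 180.1] top near [-26.6 226.2] [-24.6 186.6]
b base far edge [ 28.3 126.5] [29.  78.3] top far [ 32.5 140.6] [36.8 83.2] top near [-25.3 112.1] [-24.5  74.9]
outline c corner [ 35.7 167.9] [ 35.2 230.4]
```

View pics/t2.png

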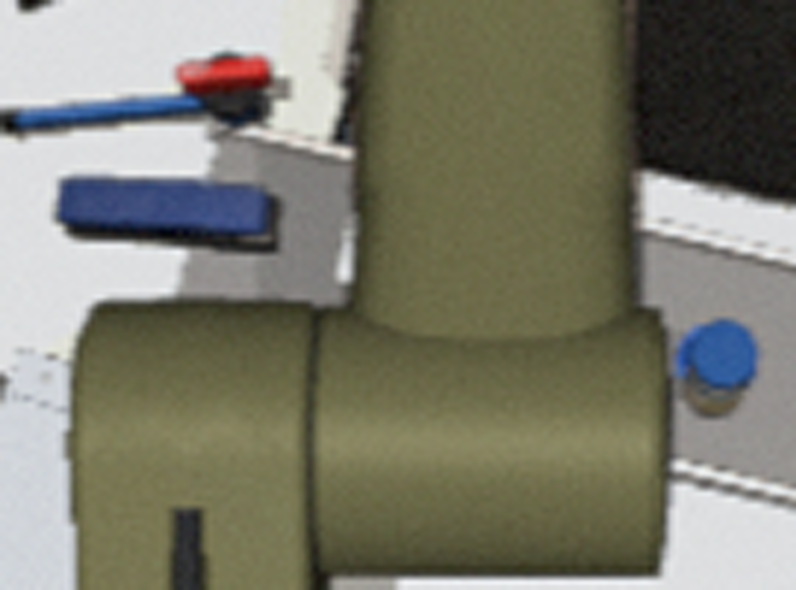

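>>> servo_tool:
  motion:
    - {"wx": -0.03, "wy": 0.025, "wz": -0.06, "dx": -0.05, "dy": -0.2, "dz": 0, "fingers": -0.5}
    - {"wx": -0.06, "wy": 0.05, "wz": -0.11, "dx": -0.1, "dy": -0.4, "dz": 0.03, "fingers": -0.5}
    - {"wx": -0.3, "wy": 0.24, "wz": -0.54, "dx": -0.1, "dy": -0.6, "dz": 0.06, "fingers": -0.5}
    - {"wx": -0.3, "wy": 0.24, "wz": -0.54, "dx": -0.1, "dy": -0.8, "dz": 0.1, "fingers": -0.5}
    - {"wx": -0.3, "wy": 0.24, "wz": -0.54, "dx": -0.1, "dy": -1, "dz": 0.15, "fingers": -0.5}
    - {"wx": -0.3, "wy": 0.24, "wz": -0.54, "dx": -0.1, "dy": -1, "dz": 0.15, "fingers": -0.5}
    - {"wx": -0.3, "wy": 0.24, "wz": -0.54, "dx": -0.1, "dy": -1, "dz": 0.15, "fingers": -0.5}
    - {"wx": -0.3, "wy": 0.24, "wz": -0.54, "dx": -0.1, "dy": -1, "dz": 0.15, "fingers": -0.5}
    - {"wx": -0.3, "wy": 0.24, "wz": -0.54, "dx": -0.1, "dy": -1, "dz": 0.15, "fingers": -0.5}
    - {"wx": -0.3, "wy": 0.24, "wz": -0.54, "dx": -0.1, "dy": -1, "dz": 0.15, "fingers": -0.5}

```text
clock: 17.3
eef_pos: [591.2, 208.5, 180.2]
eef_rot: [-2.926, 0.298, 1.073]
wrist_force: [-0.2, 0.6, 0.2]
finger_gap: 70.4
finger_force: 0.0
```

```bash
python3 -c "
from plan import *
plan([((588,238,165),0,np.pi/2),((588,238,39),0,np.pi/2)])
"
```

```text
now [591. 208. 180.] [-2.926  0.298  1.073] [ 0.3   0.75  0.88 -0.05  1.87  0.83] gap 70.4 t 17.3
d [ 0.334 -0.11   0.286] w [-0.142  0.119 -0.262] -> [625. 197. 209.]
d [ 0. -0.  1.] w [0. 0. 0.] -> [588. 238. 246.]
d [ 0.   -0.    0.26] w [0. 0. 0.] -> [588. 238.  72.]
```

>>> servo_tool:
  motion:
    - {"wx": -0.142, "wy": 0.119, "wz": -0.262, "dx": 0.2, "dy": -0.06, "dz": 0.15, "fingers": -0.5}
    - {"wx": -0.142, "wy": 0.119, "wz": -0.262, "dx": 0.334, "dy": -0.11, "dz": 0.286, "fingers": -0.5}
    - {"wx": -0.142, "wy": 0.119, "wz": -0.262, "dx": 0.334, "dy": -0.11, "dz": 0.286, "fingers": -0.5}
    - {"wx": -0.142, "wy": 0.119, "wz": -0.262, "dx": 0.334, "dy": -0.11, "dz": 0.286, "fingers": -0.5}
    - {"wx": -0.142, "wy": 0.119, "wz": -0.262, "dx": 0.334, "dy": -0.11, "dz": 0.286, "fingers": -0.5}
    - {"wx": -0.142, "wy": 0.119, "wz": -0.262, "dx": 0.334, "dy": -0.11, "dz": 0.286, "fingers": -0.5}
    - {"wx": -0.142, "wy": 0.119, "wz": -0.262, "dx": 0.334, "dy": -0.11, "dz": 0.286, "fingers": -0.5}

```text
clock: 18.0
eef_pos: [588.9, 237.3, 143.7]
eef_rot: [-3.136, 0.003, 1.563]
wrist_force: [0.2, 0.3, -0.0]
finger_gap: 70.7
finger_force: 0.0
```

```bash
python3 -c "
from plan import *
c=camera('wrist');save(c,'w5',k=1.3)
print([np.round(1.3*w2px(c,p)) for p in [(588,184,56),(588,319,56),(588,238,56)]])
plan([((588,238,39),0,np.pi/2)])
for d in trace('stapler',c)[:2]:
  R=rect(c,d['pixels'],45);print(d['conf'],R)
"
```

```text
[array([333., 315.]), array([331., 126.]), array([332., 244.])]
now [589. 237. 144.] [-3.137e+00  3.000e-03  1.564e+00] [ 0.33  0.52  1.29 -0.    1.34  0.33] gap 70.3 t 18.05
d [ 0.008 -0.002  1.   ] w [-0.002  0.001 -0.003] -> [590. 237. 244.]
d [ 0.001 -0.001  0.236] w [-0.     0.    -0.001] -> [588. 238.  67.]
0.57 ((591.70263671875, 256.5924072265625), (132.51947021484375, 32.35454559326172), 86.25557708740234)
0.51 ((662.1084594726562, 271.7089538574219), (43.58088302612305, 180.57220458984375), 3.8731346130371094)
```

View pics/w5.png

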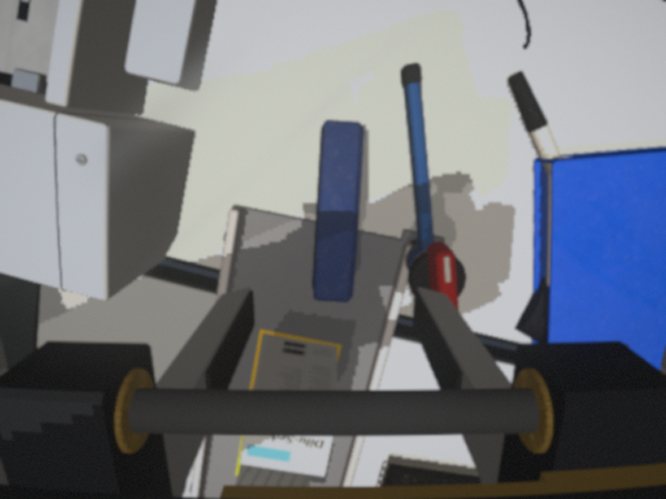

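The stapler runs from (342,122) to (333,300) in the picture, about 3° off my tool line, and it hasn't moved. The instrument is at left and the knob at (445,275). I descend with a 50 mm opening.

>>> servo_tool:
  motion:
    - {"wx": 0, "wy": 0, "wz": 0.027, "dx": 0.007, "dy": 0.015, "dz": 0.2, "fingers": -0.06}
    - {"wx": 0, "wy": 0, "wz": 0.027, "dx": 0.007, "dy": 0.015, "dz": 0.4, "fingers": -0.06}
    - {"wx": 0, "wy": 0, "wz": 0.027, "dx": 0.007, "dy": 0.015, "dz": 0.6, "fingers": -0.06}
    - {"wx": 0, "wy": 0, "wz": 0.027, "dx": 0.007, "dy": 0.015, "dz": 0.8, "fingers": -0.06}
    - {"wx": 0, "wy": 0, "wz": 0.027, "dx": 0.007, "dy": 0.015, "dz": 0.8, "fingers": -0.06}

```text
clock: 18.6
eef_pos: [588.6, 237.6, 60.9]
eef_rot: [-3.133, 0.004, 1.512]
wrist_force: [0.2, -1.6, -0.2]
finger_gap: 49.7
finger_force: 0.0
```

>>> servo_tool:
  motion:
    - {"wx": 0, "wy": 0, "wz": 0, "dx": 0, "dy": 0, "dz": 0.2, "fingers": -0.06}
    - {"wx": 0, "wy": 0, "wz": 0, "dx": 0, "dy": 0, "dz": 0.4, "fingers": -0.06}
    - {"wx": 0, "wy": 0, "wz": 0, "dx": 0, "dy": 0, "dz": 0.4, "fingers": -0.06}
    - {"wx": 0, "wy": 0, "wz": 0, "dx": 0, "dy": 0, "dz": 0.4, "fingers": 1}
    - {"wx": 0, "wy": 0, "wz": 0, "dx": 0, "dy": 0, "dz": 0.4, "fingers": 1}
    - {"wx": 0, "wy": 0, "wz": 0, "dx": 0, "dy": 0, "dz": 0.4, "fingers": 1}
    - {"wx": 0, "wy": 0, "wz": 0, "dx": 0, "dy": 0, "dz": 0.4, "fingers": 1}
    - {"wx": 0, "wy": 0, "wz": 0, "dx": 0, "dy": 0, "dz": 0.4, "fingers": 1}
  newtons: 30

```text
clock: 19.4
eef_pos: [589.9, 237.9, 24.5]
eef_rot: [-3.139, 0.002, 1.513]
wrist_force: [-0.3, -0.1, 0.7]
finger_gap: 13.5
finger_force: 0.0
```

>>> servo_tool:
  motion:
    - {"wx": 0, "wy": 0, "wz": 0, "dx": 0, "dy": 0, "dz": -0.2, "fingers": 1}
    - {"wx": 0, "wy": 0, "wz": 0, "dx": 0, "dy": 0, "dz": -0.5, "fingers": 1}
    - {"wx": 0, "wy": 0, "wz": 0, "dx": 0, "dy": 0, "dz": -0.8, "fingers": 1}
    - {"wx": 0, "wy": 0, "wz": 0, "dx": 0, "dy": 0, "dz": -1, "fingers": 1}
    - {"wx": 0, "wy": 0, "wz": 0, "dx": 0, "dy": 0, "dz": -1, "fingers": 1}

```text
clock: 19.9
eef_pos: [591.3, 238.5, 127.3]
eef_rot: [3.14, 0.0, 1.513]
wrist_force: [0.2, -0.5, -0.1]
finger_gap: 0.6
finger_force: 0.0
```

```bash
python3 -c "
from plan import *
c=camera('side')
for d in trace('notebook',c)[:2]:
  R=rect(c,d['pixels'],14);print(d['conf'],R)
plan([])
"
```

```text
0.76 ((742.8179931640625, -120.81718444824219), (225.89627075195312, 47.274593353271484), 77.00110626220703)
now [590. 238. 123.] [-3.138e+00  2.000e-03  1.513e+00] [ 0.33  0.53  1.31 -0.    1.3   0.38] gap 0.2 t 20.0
```

Nothing was gripped. The stapler may have been knocked, so I look.

```bash
python3 -c "
from plan import *
c=camera('wrist');save(c,'w6',k=1.3)
for d in trace('stapler',c)[:2]:
  R=rect(c,d['pixels'],45);print(d['conf'],R)
c=camera('top')
for d in trace('stapler',c)[:2]:
  R=rect(c,d['pixels'],45);print(d['conf'],R)
"
```

```text
0.56 ((592.4111938476562, 264.9087829589844), (115.40853118896484, 30.90770721435547), 86.00363159179688)
0.62 ((561.5178833007812, 117.05677795410156), (59.669612884521484, 84.48866271972656), 80.78470611572266)
```

View pics/w6.png

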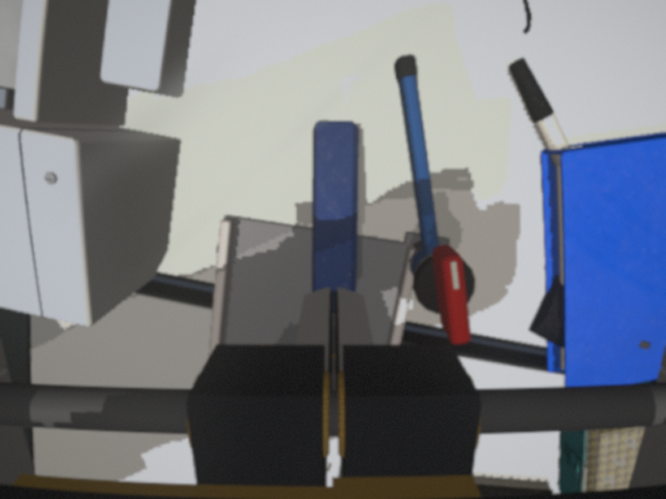

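```bash
python3 -c "
from plan import *
c=camera('wrist')
f=lambda u,v,z:np.round(px2w(c,(u/1.3,v/1.3),z),1)
for z in (10,50): print(z,'far',f(336,122,z),'near',f(335,290,z),'L',f(314,200,z),'R',f(359,200,z))
print('cam',-np.array(c['R']).T@c['t'])
s=read_state();print('tip px',1.3*w2px(c,s['eef_pos']))
c=camera('side')
for d in trace('stapler',c)[:2]:
  m=d['pixels'];v,u=np.nonzero(m);print(d['conf'],u.min(),u.max(),v.min(),v.max(),[px2w(c,p,z) for p,z in [((u[v==v.max()].mean(),v.max()),6),((u[v==v.min()].mean(),v.min()),54)]])
save(c,'s4',(255,140,315,200),10)
"
```

```text
10 far [596.1 322.7  10. ] near [588.1 195.   10. ] L [576.4 267.1  10. ] R [610.1 265.2  10. ]
50 far [595.9 321.3  50. ] near [588.9 209.3  50. ] L [578.7 272.6  50. ] R [608.2 270.9  50. ]
cam [594.42660258 311.42329949 334.00499933]
tip px [333.46610829 285.7207163 ]
0.59 276 284 163 171 [array([601.85607657, 304.34333636,   6.        ]), array([594.29189178, 286.46107712,  54.        ])]
```

View pics/s4.png

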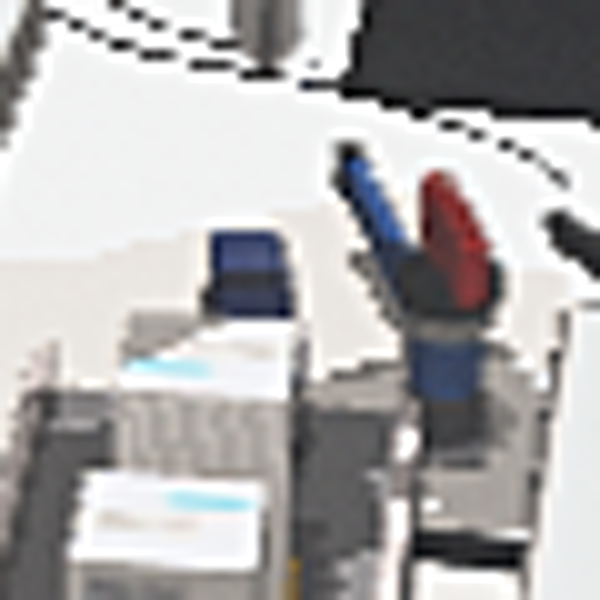

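The stapler hasn't moved, and its top edges at z=50 are 30 mm apart. I retry at its centre, 8 mm lower, watching the gap.

>>> servo_tool:
  motion:
    - {"wx": 0, "wy": 0, "wz": 0, "dx": 0.1, "dy": 0.01, "dz": 0, "fingers": -0.06}
    - {"wx": 0, "wy": 0, "wz": 0, "dx": 0.2, "dy": 0.015, "dz": 0, "fingers": -0.06}
    - {"wx": 0, "wy": 0, "wz": 0, "dx": 0.2, "dy": 0.015, "dz": 0, "fingers": -0.06}
    - {"wx": 0, "wy": 0, "wz": 0, "dx": 0.2, "dy": 0.015, "dz": 0, "fingers": -0.06}
    - {"wx": 0, "wy": 0, "wz": 0, "dx": 0.2, "dy": 0.015, "dz": 0, "fingers": -0.06}
    - {"wx": 0, "wy": 0, "wz": 0, "dx": 0.2, "dy": 0.015, "dz": 0.2, "fingers": -0.06}
    - {"wx": 0, "wy": 0, "wz": 0, "dx": 0.2, "dy": 0.015, "dz": 0.4, "fingers": -0.06}
    - {"wx": 0, "wy": 0, "wz": 0, "dx": 0.2, "dy": 0.015, "dz": 0.4, "fingers": -0.06}

```text
clock: 21.15
eef_pos: [591.3, 257.1, 81.5]
eef_rot: [-3.135, 0.004, 1.513]
wrist_force: [-0.0, -0.9, -0.1]
finger_gap: 49.8
finger_force: 0.0
```

```bash
python3 -c "
from plan import *
plan([])
c=camera('wrist');save(c,'w7',k=1.3)
for z in(10,50): print([np.round(1.3*w2px(c,(x,y,z))) for x,y in ((591,190),(593,258),(596,322))])
"
```

```text
now [591. 257.  81.] [-3.135  0.004  1.513] [ 0.35  0.6   1.32 -0.    1.24  0.41] gap 49.8 t 21.15
[array([339., 341.]), array([336., 249.]), array([335., 152.])]
[array([339., 370.]), array([336., 266.]), array([335., 154.])]
```

View pics/w7.png

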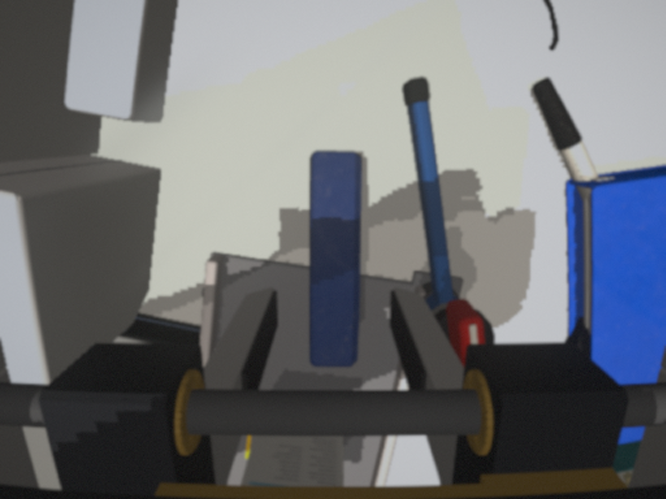

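The stapler (310–360, rows 152–365) is well straddled, so I go down and close.

>>> servo_tool:
  motion:
    - {"wx": 0, "wy": 0, "wz": 0, "dx": 0, "dy": 0, "dz": 0.2, "fingers": -0.06}
    - {"wx": 0, "wy": 0, "wz": 0, "dx": 0, "dy": 0, "dz": 0.4, "fingers": -0.06}
    - {"wx": 0, "wy": 0, "wz": 0, "dx": 0, "dy": 0, "dz": 0.62, "fingers": -0.06}
    - {"wx": 0, "wy": 0, "wz": 0, "dx": 0, "dy": 0, "dz": 0.62, "fingers": -0.06}
    - {"wx": 0, "wy": 0, "wz": 0, "dx": 0, "dy": 0, "dz": 0.62, "fingers": 0.25}
    - {"wx": 0, "wy": 0, "wz": 0, "dx": 0, "dy": 0, "dz": 0.62, "fingers": 0.25}
    - {"wx": 0, "wy": 0, "wz": 0, "dx": 0, "dy": 0, "dz": 0.62, "fingers": 0.45}
    - {"wx": 0, "wy": 0, "wz": 0, "dx": 0, "dy": 0, "dz": 0.62, "fingers": 0.45}
    - {"wx": 0, "wy": 0, "wz": 0, "dx": 0, "dy": 0, "dz": 0.62, "fingers": 0.45}
  newtons: 25

```text
clock: 22.1
eef_pos: [592.5, 257.8, 22.5]
eef_rot: [-3.139, 0.002, 1.513]
wrist_force: [0.1, -0.4, 0.2]
finger_gap: 26.1
finger_force: 0.0
```

```bash
python3 -c "
from plan import *
plan([])
c=camera('wrist');a=c['image'][:,:,::-1];s=camera('top')['image'][:,:,::-1][135:215,165:265]
a=cv2.resize(a[100:300,130:400],None,fx=1.6,fy=1.6);s=cv2.resize(s,None,fx=4,fy=4,interpolation=2)
o=np.zeros((330,840,3),np.uint8);o[:a.shape[0],:a.shape[1]]=a[:330];o[:320,434:834]=s;cv2.imwrite('pics/w8.png',o[:,:800])
"
```

```text
now [593. 258.  22.] [-3.139e+00  2.000e-03  1.513e+00] [ 0.35  0.66  1.36 -0.    1.13  0.41] gap 26.1 t 22.1
```

View pics/w8.png

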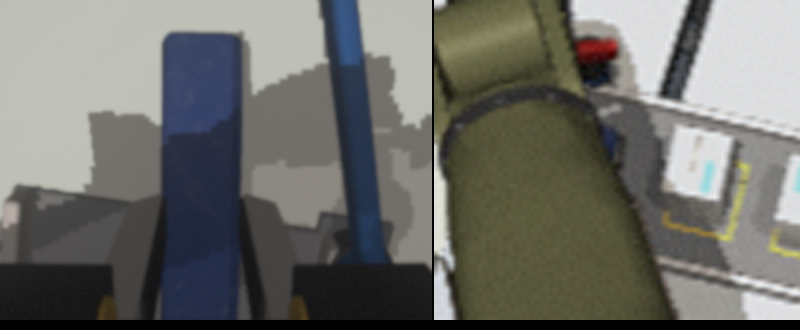

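```bash
python3 -c "
from plan import *
c=camera('wrist');print(c['fx'],c['k1'],-np.array(c['R']).T@c['t'])
im=c['image'].astype(int);H=cv2.cvtColor(c['image'],cv2.COLOR_RGB2HSV)
for v in (125,150,180,200,220,240,260):
  print(v,[ (u,tuple(im[v,u])) for u in range(195,320,6)])
"
```

```text
334.0931550723629 -0.08652991373027596 [596.86170193 331.15656194 233.58220352]
125 [(195, (np.int64(191), np.int64(192), np.int64(182))), (201, (np.int64(190), np.int64(192), np.int64(182))), (207, (np.int64(190), np.int64(192), np.int64(183))), (213, (np.int64(190), np.int64(191), np.int64(182))), (219, (np.int64(191), np.int64(194), np.int64(183))), (225, (np.int64(191), np.int64(193), np.int64(183))), (231, (np.int64(151), np.int64(153), np.int64(148))), (237, (np.int64(60), np.int64(70), np.int64(101))), (243, (np.int64(65), np.int64(73), np.int64(103))), (249, (np.int64(59), np.int64(70), np.int64(101))), (255, (np.int64(59), np.int64(70), np.int64(101))), (261, (np.int64(61), np.int64(71), np.int64(103))), (267, (np.int64(58), np.int64(69), np.int64(100))), (273, (np.int64(59), np.int64(69), np.int64(99))), (279, (np.int64(59), np.int64(63), np.int64(75))), (285, (np.int64(160), np.int64(160), np.int64(152))), (291, (np.int64(190), np.int64(192), np.int64(182))), (297, (np.int64(190), np.int64(192), np.int64(182))), (303, (np.int64(190), np.int64(193), np.int64(183))), (309, (
[... 6018 characters left out ...]
64(32), np.int64(39), np.int64(62))), (243, (np.int64(32), np.int64(37), np.int64(60))), (249, (np.int64(30), np.int64(37), np.int64(61))), (255, (np.int64(33), np.int64(40), np.int64(62))), (261, (np.int64(35), np.int64(46), np.int64(72))), (267, (np.int64(35), np.int64(45), np.int64(72))), (273, (np.int64(33), np.int64(43), np.int64(70))), (279, (np.int64(32), np.int64(38), np.int64(57))), (285, (np.int64(26), np.int64(25), np.int64(27))), (291, (np.int64(64), np.int64(62), np.int64(60))), (297, (np.int64(71), np.int64(68), np.int64(67))), (303, (np.int64(71), np.int64(70), np.int64(66))), (309, (np.int64(69), np.int64(67), np.int64(65))), (315, (np.int64(73), np.int64(70), np.int64(69)))]
```

```bash
python3 -c "
from plan import *
c=camera('wrist')
for z in (22.5,30,40,50): print(z,'finger front edges',[np.round(w2px(c,(593+s,266,z))) for s in(-17,-13,13,17)])
for z in (6,30,50): print(z,'stapler far end',[np.round(w2px(c,(x,321,z))) for x in(580,595,610)],'at y300',[np.round(w2px(c,(x,300,z))) for x in(577,579,609,611)])
im=c['image'].astype(int)
b=(im[:,:,2]>im[:,:,0]+18)&(im[:,:,2]<130)
for v in range(110,300,15):
  u=np.nonzero(b[v,215:300])[0];print(v,(u.min()+215,u.max()+215) if len(u) else None,end=' ')
"
```

```text
22.5 finger front edges [array([231., 209.]), array([237., 209.]), array([276., 207.]), array([282., 207.])]
30 finger front edges [array([230., 213.]), array([236., 213.]), array([277., 210.]), array([283., 210.])]
40 finger front edges [array([229., 218.]), array([235., 218.]), array([278., 215.]), array([284., 215.])]
50 finger front edges [array([227., 224.]), array([234., 223.]), array([279., 221.]), array([286., 220.])]
6 stapler far end [array([232., 123.]), array([255., 122.]), array([277., 121.])] at y300 [array([230., 155.]), array([233., 155.]), array([277., 152.]), array([280., 152.])]
30 stapler far end [array([230., 125.]), array([255., 124.]), array([280., 123.])] at y300 [array([227., 160.]), array([231., 160.]), array([279., 157.]), array([283., 157.])]
50 stapler far end [array([227., 127.]), array([254., 126.]), array([282., 124.])] at y300 [array([224., 166.]), array([228., 166.]), array([282., 163.]), array([285., 162.])]
110 None 125 (np.int64(233), np.int64(278)) 140 (np.int64(233), np.int64(280)) 155 (np.int64(232), np.int64(280)) 170 (np.int64(232), np.int64(279)) 185 (np.int64(232), np.int64(279)) 200 (np.int64(232), np.int64(279)) 215 (np.int64(232), np.int64(278)) 230 (np.int64(235), np.int64(278)) 245 (np.int64(234), np.int64(278)) 260 (np.int64(233), np.int64(279)) 275 (np.int64(231), np.int64(278)) 290 (np.int64(231), np.int64(278))
```

>>> servo_tool:
  motion:
    - {"wx": 0, "wy": 0, "wz": 0, "dx": 0, "dy": 0, "dz": 0, "fingers": 0.8}
    - {"wx": 0, "wy": 0, "wz": 0, "dx": 0, "dy": 0, "dz": 0, "fingers": 0.8}
    - {"wx": 0, "wy": 0, "wz": 0, "dx": 0, "dy": 0, "dz": 0, "fingers": 0.8}
    - {"wx": 0, "wy": 0, "wz": 0, "dx": 0, "dy": 0, "dz": 0, "fingers": 0.8}

```text
clock: 22.7
eef_pos: [592.4, 257.8, 22.1]
eef_rot: [-3.139, 0.002, 1.513]
wrist_force: [-0.7, -0.2, -0.1]
finger_gap: 9.2
finger_force: 0.0
```

```bash
python3 -c "
from plan import *
plan([])
c=camera('wrist')
im=c['image'].astype(int)
b=(im[:,:,2]>im[:,:,0]+18)&(im[:,:,2]<130)
for v in range(110,300,15):
  u=np.nonzero(b[v,200:300])[0];print(v,(u.min()+200,u.max()+200,len(u)) if len(u) else None,end=' ')
"
```

```text
now [592. 258.  22.] [-3.139e+00  2.000e-03  1.513e+00] [ 0.35  0.66  1.36 -0.    1.13  0.41] gap 9.2 t 22.7
110 None 125 (np.int64(233), np.int64(278), 46) 140 (np.int64(233), np.int64(280), 48) 155 (np.int64(232), np.int64(280), 49) 170 (np.int64(232), np.int64(279), 48) 185 (np.int64(232), np.int64(279), 48) 200 (np.int64(233), np.int64(279), 47) 215 (np.int64(232), np.int64(278), 47) 230 (np.int64(249), np.int64(264), 16) 245 (np.int64(249), np.int64(264), 16) 260 (np.int64(248), np.int64(265), 18) 275 (np.int64(247), np.int64(266), 20) 290 (np.int64(246), np.int64(267), 22)
```

The fingers pass over the stapler and occlude it, so its top must be lower than I assumed. I reopen, go down to z≈7 and close again.

>>> servo_tool:
  motion:
    - {"wx": 0, "wy": 0, "wz": 0, "dx": 0, "dy": 0, "dz": -0.2, "fingers": -0.06}
    - {"wx": 0, "wy": 0, "wz": 0, "dx": 0, "dy": 0, "dz": -0.2, "fingers": -0.06}
    - {"wx": 0, "wy": 0, "wz": 0, "dx": 0, "dy": 0, "dz": -0.2, "fingers": -0.06}
    - {"wx": 0, "wy": 0, "wz": 0, "dx": 0, "dy": 0, "dz": -0.2, "fingers": -0.06}
    - {"wx": 0, "wy": 0, "wz": 0, "dx": 0, "dy": 0, "dz": -0.2, "fingers": -0.06}
    - {"wx": 0, "wy": 0, "wz": 0, "dx": 0, "dy": 0, "dz": -0.2, "fingers": -0.06}
    - {"wx": 0, "wy": 0, "wz": 0, "dx": 0, "dy": 0, "dz": -0.05, "fingers": -0.06}
    - {"wx": 0, "wy": 0, "wz": 0, "dx": 0, "dy": 0, "dz": 0.07, "fingers": -0.06}
    - {"wx": 0, "wy": 0, "wz": 0, "dx": 0, "dy": 0, "dz": 0.14, "fingers": -0.06}
    - {"wx": 0, "wy": 0, "wz": 0, "dx": 0, "dy": 0, "dz": 0.14, "fingers": -0.06}

```text
clock: 23.75
eef_pos: [591.5, 257.4, 6.1]
eef_rot: [-3.136, 0.003, 1.513]
wrist_force: [-0.0, 0.6, -0.1]
finger_gap: 49.7
finger_force: 0.0
```

>>> servo_tool:
  motion:
    - {"wx": 0, "wy": 0, "wz": 0, "dx": 0, "dy": 0, "dz": 0, "fingers": 0.7}
    - {"wx": 0, "wy": 0, "wz": 0, "dx": 0, "dy": 0, "dz": 0, "fingers": 0.7}
    - {"wx": 0, "wy": 0, "wz": 0, "dx": 0, "dy": 0, "dz": 0, "fingers": 0.7}
    - {"wx": 0, "wy": 0, "wz": 0, "dx": 0, "dy": 0, "dz": 0, "fingers": 0.7}
    - {"wx": 0, "wy": 0, "wz": 0, "dx": 0, "dy": 0, "dz": 0, "fingers": 0.7}
  newtons: 25

```text
clock: 24.25
eef_pos: [592.6, 257.9, 8.5]
eef_rot: [-3.14, 0.002, 1.513]
wrist_force: [-0.8, 0.3, 2.5]
finger_gap: 29.1
finger_force: 25.0
```

```bash
python3 -c "
from plan import *
plan([])
c=camera('wrist')
im=c['image'].astype(int)
b=(im[:,:,2]>im[:,:,0]+18)&(im[:,:,2]<130)
for v in range(110,300,15):
  u=np.nonzero(b[v,200:300])[0];print(v,(u.min()+200,u.max()+200,len(u)) if len(u) else None,end=' ')
"
```

```text
now [593. 258.   9.] [-3.140e+00  2.000e-03  1.513e+00] [ 0.35  0.68  1.36 -0.    1.1   0.41] gap 29.1 t 24.25
110 None 125 (np.int64(232), np.int64(279), 48) 140 (np.int64(231), np.int64(282), 52) 155 (np.int64(231), np.int64(282), 52) 170 (np.int64(231), np.int64(281), 51) 185 (np.int64(231), np.int64(281), 51) 200 (np.int64(231), np.int64(281), 51) 215 (np.int64(231), np.int64(281), 51) 230 (np.int64(231), np.int64(281), 51) 245 (np.int64(231), np.int64(282), 52) 260 (np.int64(231), np.int64(282), 52) 275 (np.int64(231), np.int64(282), 52) 290 (np.int64(231), np.int64(281), 51)
```

It gripped at 29 mm, so the stapler sits lower than expected. I lift it gently.

>>> servo_tool:
  motion:
    - {"wx": 0, "wy": 0, "wz": 0, "dx": 0, "dy": 0, "dz": -0.1, "fingers": 1}
    - {"wx": 0, "wy": 0, "wz": 0, "dx": 0, "dy": 0, "dz": -0.2, "fingers": 1}
    - {"wx": 0, "wy": 0, "wz": 0, "dx": 0, "dy": 0, "dz": -0.35, "fingers": 1}
    - {"wx": 0, "wy": 0, "wz": 0, "dx": 0, "dy": 0, "dz": -0.5, "fingers": 1}
    - {"wx": 0, "wy": 0, "wz": 0, "dx": 0, "dy": 0, "dz": -0.65, "fingers": 1}
    - {"wx": 0, "wy": 0, "wz": 0, "dx": 0, "dy": 0, "dz": -0.8, "fingers": 1}
    - {"wx": 0, "wy": 0, "wz": 0, "dx": 0, "dy": 0, "dz": -0.95, "fingers": 1}
    - {"wx": 0, "wy": 0, "wz": 0, "dx": 0, "dy": 0, "dz": -0.95, "fingers": 1}
  newtons: 40

```text
clock: 25.1
eef_pos: [593.6, 258.3, 105.9]
eef_rot: [3.141, 0.0, 1.513]
wrist_force: [0.4, -0.2, -1.7]
finger_gap: 29.0
finger_force: 40.0
```

```bash
python3 -c "
from plan import *
c=camera('wrist')
im=c['image'].astype(int)
b=(im[:,:,2]>im[:,:,0]+18)&(im[:,:,2]<150)
for v in range(110,300,15):
  u=np.nonzero(b[v,200:320])[0];print(v,(u.min()+200,u.max()+200,len(u)) if len(u) else None,end=' ')
plan([((690,-105,170),0,1.44)])
t=camera('top');d=trace('notebook',t)[0];print(rect(t,d['pixels'],14))
"
```

```text
110 (np.int64(310), np.int64(319), 10) 125 (np.int64(232), np.int64(319), 55) 140 (np.int64(231), np.int64(319), 59) 155 (np.int64(231), np.int64(319), 55) 170 (np.int64(230), np.int64(319), 54) 185 (np.int64(230), np.int64(282), 53) 200 (np.int64(231), np.int64(281), 51) 215 (np.int64(231), np.int64(282), 52) 230 (np.int64(231), np.int64(319), 53) 245 (np.int64(231), np.int64(282), 52) 260 (np.int64(230), np.int64(282), 53) 275 (np.int64(231), np.int64(281), 51) 290 (np.int64(230), np.int64(280), 51) now [593. 258. 104.] [-3.140e+00  1.000e-03  1.513e+00] [ 0.35  0.57  1.29 -0.    1.28  0.41] gap 29.0 t 25.15
d [-1.    0.33 -0.13] w [-0.    0.    0.01] -> [493. 291.  91.]
d [-1.     0.353 -0.131] w [-0.    0.    0.01] -> [520. 192. 104.]
d [-1.     0.376 -0.133] w [-0.    0.    0.01] -> [548.  92. 117.]
d [-0.535  0.214 -0.072] w [-0.     0.     0.006] -> [622. -28. 137.]
((688.6373291015625, -105.32279968261719), (211.44309997558594, 158.46041870117188), 78.9040298461914)
```

>>> servo_tool:
  motion:
    - {"wx": 0, "wy": 0, "wz": 0, "dx": 0, "dy": 0, "dz": -0.4, "fingers": 1}
    - {"wx": 0, "wy": 0, "wz": 0, "dx": 0, "dy": 0, "dz": -0.8, "fingers": 1}
    - {"wx": 0, "wy": 0, "wz": 0, "dx": -0.3, "dy": 0.1, "dz": -0.8, "fingers": 1}
    - {"wx": 0, "wy": 0, "wz": 0.01, "dx": -0.65, "dy": 0.22, "dz": -0.8, "fingers": 1}
    - {"wx": 0, "wy": 0, "wz": 0.01, "dx": -1, "dy": 0.33, "dz": -0.8, "fingers": 1}
    - {"wx": 0, "wy": 0, "wz": 0.01, "dx": -1, "dy": 0.33, "dz": -0.8, "fingers": 1}

```text
clock: 25.85
eef_pos: [620.6, 152.4, 182.1]
eef_rot: [-3.137, 0.003, 1.489]
wrist_force: [-0.5, 0.3, -2.4]
finger_gap: 29.0
finger_force: 40.0
```

>>> servo_tool:
  motion:
    - {"wx": 0, "wy": 0, "wz": 0, "dx": -0.3, "dy": 0.1, "dz": 0, "fingers": 1}
    - {"wx": 0, "wy": 0, "wz": 0.01, "dx": -0.65, "dy": 0.22, "dz": 0, "fingers": 1}
    - {"wx": 0, "wy": 0, "wz": 0.01, "dx": -1, "dy": 0.35, "dz": 0, "fingers": 1}
    - {"wx": 0, "wy": 0, "wz": 0.01, "dx": -1, "dy": 0.35, "dz": 0, "fingers": 1}

```text
clock: 26.25
eef_pos: [647.5, 50.5, 182.1]
eef_rot: [-3.137, 0.003, 1.469]
wrist_force: [0.1, -0.2, -2.2]
finger_gap: 28.9
finger_force: 40.0
```

>>> servo_tool:
  motion:
    - {"wx": 0, "wy": 0, "wz": 0, "dx": -0.3, "dy": 0.1, "dz": 0, "fingers": 1}
    - {"wx": 0, "wy": 0, "wz": 0.01, "dx": -0.65, "dy": 0.22, "dz": 0, "fingers": 1}
    - {"wx": 0, "wy": 0, "wz": 0.01, "dx": -1, "dy": 0.37, "dz": 0, "fingers": 1}
    - {"wx": 0, "wy": 0, "wz": 0.01, "dx": -1, "dy": 0.37, "dz": 0, "fingers": 1}

```text
clock: 26.65
eef_pos: [674.5, -52.3, 182.0]
eef_rot: [-3.137, 0.003, 1.45]
wrist_force: [0.4, -0.1, -2.6]
finger_gap: 28.7
finger_force: 40.0
```

```bash
python3 -c "
from plan import *
plan([((689,-105,130),0,1.44)])
c=camera('side')
d=trace('stapler',c)
for e in d[:2]:
  m=e['pixels'];v,u=np.nonzero(m);print(e['conf'],u.min(),u.max(),v.min(),v.max())
s=read_state();p=np.array(s['eef_pos']);print('tcp px',w2px(c,p),'z-40',w2px(c,p-[0,0,40]),'near end at tcp z',w2px(c,p-[0,65,0]),w2px(c,p-[0,65,32]), s['wrist_force'])
"
```

```text
now [674. -52. 182.] [-3.137e+00  3.000e-03  1.450e+00] [-0.13  0.59  1.09 -0.    1.47 -0.01] gap 28.7 t 26.65
d [-0.504  0.211  0.71 ] w [-0.002  0.001  0.005] -> [624. -31. 253.]
0.68 318 328 165 195
tcp px [319.28029702 182.46407419] z-40 [318.1890671  193.17516853] near end at tcp z [323.64170445 194.73983037] [322.66183789 203.51873881] [-0.20519746  0.54038562 -1.14461653]
```

>>> servo_tool:
  motion:
    - {"wx": 0, "wy": 0, "wz": 0, "dx": -0.25, "dy": 0.1, "dz": 0.2, "fingers": 1}
    - {"wx": 0, "wy": 0, "wz": 0, "dx": -0.5, "dy": 0.21, "dz": 0.4, "fingers": 1}
    - {"wx": 0, "wy": 0, "wz": 0, "dx": -0.5, "dy": 0.21, "dz": 0.7, "fingers": 1}
    - {"wx": 0, "wy": 0, "wz": 0, "dx": -0.5, "dy": 0.21, "dz": 1, "fingers": 1}
    - {"wx": 0, "wy": 0, "wz": 0, "dx": -0.5, "dy": 0.21, "dz": 1, "fingers": 1}

```text
clock: 27.25
eef_pos: [686.6, -99.3, 78.6]
eef_rot: [-3.131, 0.001, 1.454]
wrist_force: [-0.2, 0.6, -2.3]
finger_gap: 28.8
finger_force: 40.0
```

>>> servo_tool:
  motion:
    - {"wx": 0, "wy": 0, "wz": 0, "dx": 0, "dy": 0, "dz": 0.08, "fingers": 1}
    - {"wx": 0, "wy": 0, "wz": 0, "dx": 0, "dy": 0, "dz": 0.16, "fingers": 1}
    - {"wx": 0, "wy": 0, "wz": 0, "dx": 0, "dy": 0, "dz": 0.2, "fingers": 1}
    - {"wx": 0, "wy": 0, "wz": 0, "dx": 0, "dy": 0, "dz": 0.2, "fingers": 1}

```text
clock: 27.65
eef_pos: [688.8, -101.3, 63.4]
eef_rot: [-3.139, 0.002, 1.453]
wrist_force: [-0.4, -0.3, -2.1]
finger_gap: 29.1
finger_force: 40.0
```

>>> servo_tool:
  motion:
    - {"wx": 0, "wy": 0, "wz": 0, "dx": 0, "dy": 0, "dz": 0.05, "fingers": 1}
    - {"wx": 0, "wy": 0, "wz": 0, "dx": 0, "dy": 0, "dz": 0.1, "fingers": 1}
    - {"wx": 0, "wy": 0, "wz": 0, "dx": 0, "dy": 0, "dz": 0.15, "fingers": 1}
    - {"wx": 0, "wy": 0, "wz": 0, "dx": 0, "dy": 0, "dz": 0.15, "fingers": 1}

```text
clock: 28.05
eef_pos: [688.4, -101.6, 47.4]
eef_rot: [-3.138, 0.002, 1.453]
wrist_force: [0.6, 0.2, -2.4]
finger_gap: 29.1
finger_force: 40.0
```

>>> servo_tool:
  motion:
    - {"wx": 0, "wy": 0, "wz": 0, "dx": 0, "dy": 0, "dz": 0.03, "fingers": 1}
    - {"wx": 0, "wy": 0, "wz": 0, "dx": 0, "dy": 0, "dz": 0.06, "fingers": 1}
    - {"wx": 0, "wy": 0, "wz": 0, "dx": 0, "dy": 0, "dz": 0.06, "fingers": 1}

```text
clock: 28.35
eef_pos: [688.6, -101.6, 41.9]
eef_rot: [-3.138, 0.002, 1.453]
wrist_force: [-0.9, -0.4, -2.1]
finger_gap: 28.6
finger_force: 40.0
```

>>> servo_tool:
  motion:
    - {"wx": 0, "wy": 0, "wz": 0, "dx": 0, "dy": 0, "dz": 0.03, "fingers": 1}
    - {"wx": 0, "wy": 0, "wz": 0, "dx": 0, "dy": 0, "dz": 0.06, "fingers": 1}
    - {"wx": 0, "wy": 0, "wz": 0, "dx": 0, "dy": 0, "dz": 0.06, "fingers": 1}

```text
clock: 28.65
eef_pos: [688.5, -101.6, 35.8]
eef_rot: [-3.138, 0.002, 1.453]
wrist_force: [0.2, 0.4, -2.5]
finger_gap: 29.3
finger_force: 40.0
```

>>> servo_tool:
  motion:
    - {"wx": 0, "wy": 0, "wz": 0, "dx": 0, "dy": 0, "dz": 0.02, "fingers": 1}
    - {"wx": 0, "wy": 0, "wz": 0, "dx": 0, "dy": 0, "dz": 0.04, "fingers": 1}
    - {"wx": 0, "wy": 0, "wz": 0, "dx": 0, "dy": 0, "dz": 0.04, "fingers": 1}

```text
clock: 28.95
eef_pos: [688.6, -101.6, 32.0]
eef_rot: [-3.138, 0.002, 1.453]
wrist_force: [0.4, 0.0, -1.6]
finger_gap: 29.1
finger_force: 40.0
```

>>> servo_tool:
  motion:
    - {"wx": 0, "wy": 0, "wz": 0, "dx": 0, "dy": 0, "dz": 0.02, "fingers": 1}
    - {"wx": 0, "wy": 0, "wz": 0, "dx": 0, "dy": 0, "dz": 0.04, "fingers": 1}
    - {"wx": 0, "wy": 0, "wz": 0, "dx": 0, "dy": 0, "dz": 0.04, "fingers": 1}

```text
clock: 29.25
eef_pos: [688.6, -101.6, 28.0]
eef_rot: [-3.138, 0.002, 1.453]
wrist_force: [-0.1, 0.0, -2.3]
finger_gap: 29.0
finger_force: 40.0
```

>>> servo_tool:
  motion:
    - {"wx": 0, "wy": 0, "wz": 0, "dx": 0, "dy": 0, "dz": 0.02, "fingers": 1}
    - {"wx": 0, "wy": 0, "wz": 0, "dx": 0, "dy": 0, "dz": 0.03, "fingers": 1}
    - {"wx": 0, "wy": 0, "wz": 0, "dx": 0, "dy": 0, "dz": 0.03, "fingers": 1}

```text
clock: 29.55
eef_pos: [688.6, -101.6, 25.2]
eef_rot: [-3.139, 0.002, 1.453]
wrist_force: [-0.8, 0.4, -0.9]
finger_gap: 28.8
finger_force: 40.0
```

>>> servo_tool:
  motion:
    - {"wx": 0, "wy": 0, "wz": 0, "dx": 0, "dy": 0, "dz": 0.01, "fingers": 1}
    - {"wx": 0, "wy": 0, "wz": 0, "dx": 0, "dy": 0, "dz": 0.02, "fingers": 1}
    - {"wx": 0, "wy": 0, "wz": 0, "dx": 0, "dy": 0, "dz": 0.02, "fingers": 1}

```text
clock: 29.85
eef_pos: [688.6, -101.6, 23.2]
eef_rot: [-3.139, 0.002, 1.453]
wrist_force: [-0.4, 0.6, -2.5]
finger_gap: 29.2
finger_force: 40.0
```

>>> servo_tool:
  motion:
    - {"wx": 0, "wy": 0, "wz": 0, "dx": 0, "dy": 0, "dz": 0.01, "fingers": 1}
    - {"wx": 0, "wy": 0, "wz": 0, "dx": 0, "dy": 0, "dz": 0.02, "fingers": 1}
    - {"wx": 0, "wy": 0, "wz": 0, "dx": 0, "dy": 0, "dz": 0.02, "fingers": 1}

```text
clock: 30.15
eef_pos: [688.6, -101.6, 21.2]
eef_rot: [-3.139, 0.002, 1.453]
wrist_force: [-0.6, 0.0, -2.2]
finger_gap: 29.2
finger_force: 40.0
```

>>> servo_tool:
  motion:
    - {"wx": 0, "wy": 0, "wz": 0, "dx": 0, "dy": 0, "dz": 0.01, "fingers": 1}
    - {"wx": 0, "wy": 0, "wz": 0, "dx": 0, "dy": 0, "dz": 0.02, "fingers": 1}
    - {"wx": 0, "wy": 0, "wz": 0, "dx": 0, "dy": 0, "dz": 0.02, "fingers": 1}

```text
clock: 30.45
eef_pos: [688.8, -101.8, 19.6]
eef_rot: [-3.139, 0.002, 1.453]
wrist_force: [-0.2, -0.5, 0.4]
finger_gap: 29.2
finger_force: 40.0
```

>>> servo_tool:
  motion:
    - {"wx": 0, "wy": 0, "wz": 0, "dx": 0, "dy": 0, "dz": 0.008, "fingers": 1}
    - {"wx": 0, "wy": 0, "wz": 0, "dx": 0, "dy": 0, "dz": 0.008, "fingers": 0.3}
    - {"wx": 0, "wy": 0, "wz": 0, "dx": 0, "dy": 0, "dz": 0.008, "fingers": 0}
    - {"wx": 0, "wy": 0, "wz": 0, "dx": 0, "dy": 0, "dz": 0.008, "fingers": -0.2}
    - {"wx": 0, "wy": 0, "wz": 0, "dx": 0, "dy": 0, "dz": 0.008, "fingers": -0.2}
    - {"wx": 0, "wy": 0, "wz": 0, "dx": 0, "dy": 0, "dz": 0.008, "fingers": -0.2}
    - {"wx": 0, "wy": 0, "wz": 0, "dx": 0, "dy": 0, "dz": -0.2, "fingers": -0.2}
    - {"wx": 0, "wy": 0, "wz": 0, "dx": 0, "dy": 0, "dz": -0.6, "fingers": -0.2}
    - {"wx": 0, "wy": 0, "wz": 0, "dx": 0, "dy": 0, "dz": -1, "fingers": -0.2}
    - {"wx": 0, "wy": 0, "wz": 0, "dx": 0, "dy": 0, "dz": -1, "fingers": -0.2}

```text
clock: 31.45
eef_pos: [691.4, -101.9, 126.1]
eef_rot: [3.135, 0.003, 1.453]
wrist_force: [-0.9, -0.3, -1.0]
finger_gap: 56.1
finger_force: 0.0
```

```bash
python3 -c "
from plan import *
plan([((689,-105,180),0,1.44)])
c=camera('wrist')
for d in trace('stapler',c)[:2]:
  for z in (20,40,60):
    R=rect(c,d['pixels'],z);print('st',z,round(d['conf'],2),np.round(R[0],1),np.round(R[1],1),round(R[2],1))
s=camera('side')
for n in ('stapler','carton_b','canister_b','gate'):
  for d in trace(n,s)[:3]:
    v,u=np.nonzero(d['pixels']);print(n,round(d['conf'],2),u.min(),u.max(),v.min(),v.max())
P=[688.6,-101.6]
for z in(14,40,64): print(z,[np.round(w2px(s,(P[0],P[1]+dy,z)),1) for dy in(-67,67)])
t=camera('top')
for n,z in (('carton_b',110),('canister_b',117)):
  for d in trace(n,t)[:4]:
    R=rect(t,d['pixels'],z);print(n,round(d['conf'],2),np.round(R[1]),np.round(tolane(q,R[0]),1))
"
```

```text
now [ 691. -102.  126.] [3.135e+00 3.000e-03 1.453e+00] [-0.2   0.67  1.09 -0.    1.38 -0.08] gap 56.1 t 31.45
d [-0.035 -0.018 -0.349] w [0.003 0.001 0.007] -> [ 688. -104.   91.]
st 20 0.96 [ 687.5 -109.9] [148.2  33.7] 83.1
st 40 0.96 [ 688.2 -104.7] [138.8  31.6] 83.1
st 60 0.96 [688.9 -99.6] [129.5  29.5] 83.1
carton_b 0.86 267 284 171 188
carton_b 0.72 187 206 250 291
carton_b 0.57 262 281 187 221
canister_b 0.83 256 268 205 239
canister_b 0.81 257 271 251 283
gate 0.68 289 303 155 179
14 [array([327. , 249.8]), array([318.5, 222.2])]
40 [array([327.8, 243.4]), array([319.1, 216. ])]
64 [array([328.6, 237.4]), array([319.8, 210.2])]
carton_b 0.9 [ 60. 108.] [-186.3 -188.2]
carton_b 0.6 [23. 76.] [ -9.5 117.5]
carton_b 0.54 [58. 82.] [ -7.5 199.6]
carton_b 0.22 [56. 70.] [ 165.2 -197.2]
canister_b 0.44 [36. 62.] [   2.4 -193.6]
canister_b 0.26 [335. 190.] [ -2.7 274.1]
```

>>> servo_tool:
  motion:
    - {"wx": 0, "wy": 0, "wz": 0, "dx": 0, "dy": 0, "dz": -0.4, "fingers": -0.2}
    - {"wx": 0, "wy": 0, "wz": 0, "dx": 0.3, "dy": 0, "dz": -0.6, "fingers": -0.2}
    - {"wx": 0, "wy": 0, "wz": 0, "dx": 0.65, "dy": -0.1, "dz": -0.6, "fingers": -0.2}
    - {"wx": 0, "wy": 0, "wz": 0, "dx": 1, "dy": -0.2, "dz": -0.6, "fingers": -0.2}
    - {"wx": 0, "wy": 0, "wz": 0, "dx": 1, "dy": -0.2, "dz": -0.6, "fingers": -0.2}

```text
clock: 32.45
eef_pos: [680.6, 4.4, 179.4]
eef_rot: [-3.139, 0.002, 1.457]
wrist_force: [-0.3, -0.4, -0.4]
finger_gap: 56.4
finger_force: 0.0
```

>>> servo_tool:
  motion:
    - {"wx": 0, "wy": 0, "wz": 0, "dx": 0.35, "dy": -0.1, "dz": 0, "fingers": -0.2}
    - {"wx": 0, "wy": 0, "wz": 0, "dx": 0.7, "dy": -0.15, "dz": 0, "fingers": -0.2}
    - {"wx": 0, "wy": 0, "wz": 0, "dx": 1, "dy": -0.25, "dz": 0, "fingers": -0.2}
    - {"wx": 0, "wy": 0, "wz": 0, "dx": 1, "dy": -0.25, "dz": 0, "fingers": -0.2}

```text
clock: 32.85
eef_pos: [667.5, 105.5, 178.9]
eef_rot: [-3.138, 0.002, 1.456]
wrist_force: [0.5, -0.2, 0.6]
finger_gap: 56.2
finger_force: 0.0
```

```bash
python3 -c "
from plan import *
plan([((661.4,216.6,150),0,1.68)])
c=camera('wrist')
for d in trace('stapler',c)[:1]: print('stapler still',d['conf'],d['location'])
def red(c):
  im=c['image'].astype(int);return ((im[:,:,0]>120)&(im[:,:,1]<90)&(im[:,:,2]<90)).astype(np.uint8)
m=red(c);n,l,st,ce=cv2.connectedComponentsWithStats(m)
for i in range(1,n):
  if st[i,4]>60:
    for z in (92,105): print(st[i],z,rect(c,l==i,z))
for n,z in [('carton_b',110)]:
  for d in trace(n,c)[:3]:
    R=rect(c,d['pixels'],z);print(n,round(d['conf'],2),np.round(R[1]),np.round(tolane(q,R[0]),1))
"
```

```text
now [667. 105. 179.] [-3.138e+00  2.000e-03  1.456e+00] [ 0.1   0.59  1.09 -0.    1.46  0.22] gap 56.2 t 32.85
d [ 1.    -0.169  0.435] w [-0.002  0.001 -0.102] -> [767.  89. 222.]
d [0.099 0.003 0.043] w [-0.    0.   -0.01] -> [672. 207. 140.]
stapler still 0.79 [324.7, 353.0]
[219  28  26  65 700] 92 ((659.0935668945312, 219.41122436523438), (12.523534774780273, 52.256046295166016), 7.410901069641113)
[219  28  26  65 700] 105 ((659.833984375, 217.62393188476562), (11.977669715881348, 49.978511810302734), 7.41091251373291)
carton_b 0.87 [56. 43.] [ 12.4 153.8]
carton_b 0.61 [68. 80.] [ 13.1 212.1]
```

```bash
python3 -c "
from plan import *
plan([((660,217.5,165),0,1.70),((660,217.5,98),0,1.7)])
"
```

```text
now [668. 102. 179.] [-3.139e+00  3.000e-03  1.453e+00] [ 0.1   0.59  1.09 -0.    1.46  0.22] gap 56.5 t 33.0
d [ 1.    -0.19   0.286] w [-0.001  0.001 -0.108] -> [768.  82. 208.]
d [0.145 0.004 0.041] w [-0.     0.    -0.015] -> [676. 203. 154.]
d [ 0.   -0.    0.67] w [0. 0. 0.] -> [660. 218. 213.]
```

>>> servo_tool:
  motion:
    - {"wx": 0, "wy": 0, "wz": -0.05, "dx": 0.35, "dy": -0.1, "dz": 0, "fingers": -0.06}
    - {"wx": 0, "wy": 0, "wz": -0.1, "dx": 0.7, "dy": -0.15, "dz": 0.1, "fingers": -0.06}
    - {"wx": 0, "wy": 0, "wz": -0.123, "dx": 1, "dy": -0.2, "dz": 0.2, "fingers": -0.06}
    - {"wx": 0, "wy": 0, "wz": -0.123, "dx": 1, "dy": -0.2, "dz": 0.2, "fingers": -0.06}
    - {"wx": 0, "wy": 0, "wz": -0.123, "dx": 1, "dy": -0.2, "dz": 0.2, "fingers": -0.06}

```text
clock: 33.5
eef_pos: [660.1, 203.1, 158.6]
eef_rot: [-3.138, 0.002, 1.698]
wrist_force: [0.3, -0.9, -0.2]
finger_gap: 49.6
finger_force: 0.0
```

```bash
python3 -c "
from plan import *
c=camera('wrist')
im=c['image'].astype(int);m=((im[:,:,0]>110)&(im[:,:,1]<90)&(im[:,:,2]<90)).astype(np.uint8)
n,l,st,ce=cv2.connectedComponentsWithStats(m)
for i in range(1,n):
  if st[i,4]>60: print(st[i],rect(c,l==i,105))
plan([((660,217.5,98),0,1.7)])
"
```

```text
[251 148  14  24 194] ((657.0370483398438, 235.01797485351562), (10.449053764343262, 18.5565242767334), 7.322314262390137)
[251 190  15  23 243] ((662.3292236328125, 200.87181091308594), (11.522663116455078, 18.943233489990234), 3.1670889854431152)
now [660. 203. 159.] [-3.139e+00  2.000e-03  1.697e+00] [ 0.25  0.64  1.07 -0.    1.44  0.12] gap 49.8 t 33.55
d [0.15  0.018 0.801] w [-0.002  0.001 -0.001] -> [675. 204. 239.]
```

>>> servo_tool:
  motion:
    - {"wx": 0, "wy": 0, "wz": 0, "dx": 0.15, "dy": 0.015, "dz": 0, "fingers": -0.06}
    - {"wx": 0, "wy": 0, "wz": 0, "dx": 0.15, "dy": 0.015, "dz": 0.25, "fingers": -0.06}
    - {"wx": 0, "wy": 0, "wz": 0, "dx": 0.15, "dy": 0.015, "dz": 0.5, "fingers": -0.06}
    - {"wx": 0, "wy": 0, "wz": 0, "dx": 0.15, "dy": 0.015, "dz": 0.7, "fingers": -0.06}
    - {"wx": 0, "wy": 0, "wz": 0, "dx": 0.15, "dy": 0.015, "dz": 0.8, "fingers": -0.06}
    - {"wx": 0, "wy": 0, "wz": 0, "dx": 0.15, "dy": 0.015, "dz": 0.8, "fingers": -0.06}

```text
clock: 34.15
eef_pos: [658.9, 218.8, 78.0]
eef_rot: [-3.137, 0.002, 1.698]
wrist_force: [0.9, -0.3, -0.3]
finger_gap: 49.9
finger_force: 0.0
```

>>> servo_tool:
  motion:
    - {"wx": 0, "wy": 0, "wz": 0, "dx": 0, "dy": 0, "dz": 0, "fingers": 1}
    - {"wx": 0, "wy": 0, "wz": 0, "dx": 0, "dy": 0, "dz": 0, "fingers": 1}
    - {"wx": 0, "wy": 0, "wz": 0, "dx": 0, "dy": 0, "dz": 0, "fingers": 1}
    - {"wx": 0, "wy": 0, "wz": 0, "dx": 0, "dy": 0, "dz": 0, "fingers": 1}
    - {"wx": 0, "wy": 0, "wz": 0, "dx": 0, "dy": 0, "dz": 0, "fingers": 1}
    - {"wx": 0, "wy": 0, "wz": 0, "dx": 0, "dy": 0, "dz": 0, "fingers": 1}
    - {"wx": 0, "wy": 0, "wz": 0, "dx": 0, "dy": 0, "dz": 0, "fingers": 1}
  newtons: 45

```text
clock: 34.85
eef_pos: [659.2, 219.1, 78.9]
eef_rot: [-3.138, 0.001, 1.699]
wrist_force: [0.2, 0.3, -0.2]
finger_gap: 0.7
finger_force: 0.0
```

```bash
python3 -c "
from plan import *
plan([]);s=read_state();print(s['moment'],s['wrist_force'],s['finger_force'])
"
```

```text
now [659. 219.  79.] [-3.138e+00  1.000e-03  1.699e+00] [ 0.27  0.71  1.14 -0.    1.3   0.14] gap 0.7 t 34.85
[-0.02899053 -0.04323015  0.0160024 ] [ 0.17214608  0.26949315 -0.16699563] 0.0
```

The fingers closed above the wing. As with the stapler, the real fingertips sit about 28 mm higher than the reported TCP, which also fits the tip row in the wrist picture. I correct for that: reopen, go down 28 mm more and close.

>>> servo_tool:
  motion:
    - {"wx": 0, "wy": 0, "wz": 0, "dx": 0, "dy": 0, "dz": -0.15, "fingers": -0.06}
    - {"wx": 0, "wy": 0, "wz": 0, "dx": 0, "dy": 0, "dz": -0.15, "fingers": -0.06}
    - {"wx": 0, "wy": 0, "wz": 0, "dx": 0, "dy": 0, "dz": -0.15, "fingers": -0.06}
    - {"wx": 0, "wy": 0, "wz": 0, "dx": 0, "dy": 0, "dz": -0.15, "fingers": -0.06}
    - {"wx": 0, "wy": 0, "wz": 0, "dx": 0, "dy": 0, "dz": -0.15, "fingers": -0.06}
    - {"wx": 0, "wy": 0, "wz": 0, "dx": 0, "dy": 0, "dz": -0.15, "fingers": -0.06}
    - {"wx": 0, "wy": 0, "wz": 0, "dx": 0, "dy": 0, "dz": -0.15, "fingers": -0.06}

```text
clock: 35.55
eef_pos: [659.1, 219.1, 93.8]
eef_rot: [-3.138, 0.001, 1.699]
wrist_force: [-0.3, 0.2, -0.0]
finger_gap: 49.2
finger_force: 0.0
```

>>> servo_tool:
  motion:
    - {"wx": 0, "wy": 0, "wz": 0, "dx": 0.005, "dy": 0.01, "dz": 0.15, "fingers": -0.06}
    - {"wx": 0, "wy": 0, "wz": 0, "dx": -0.01, "dy": 0.01, "dz": 0.3, "fingers": -0.06}
    - {"wx": 0, "wy": 0, "wz": 0, "dx": -0.01, "dy": 0.01, "dz": 0.4, "fingers": -0.06}
    - {"wx": 0, "wy": 0, "wz": 0, "dx": -0.01, "dy": 0.01, "dz": 0.4, "fingers": -0.06}

```text
clock: 35.95
eef_pos: [659.1, 217.8, 51.1]
eef_rot: [-3.135, 0.002, 1.699]
wrist_force: [0.4, -0.4, -0.2]
finger_gap: 50.0
finger_force: 0.0
```

>>> servo_tool:
  motion:
    - {"wx": 0, "wy": 0, "wz": 0, "dx": 0, "dy": 0, "dz": 0, "fingers": 0.9}
    - {"wx": 0, "wy": 0, "wz": 0, "dx": 0, "dy": 0, "dz": 0, "fingers": 0.9}
    - {"wx": 0, "wy": 0, "wz": 0, "dx": 0, "dy": 0, "dz": 0, "fingers": 0.9}
    - {"wx": 0, "wy": 0, "wz": 0, "dx": 0, "dy": 0, "dz": 0, "fingers": 0.9}
    - {"wx": 0, "wy": 0, "wz": 0, "dx": 0, "dy": 0, "dz": 0, "fingers": 0.9}
    - {"wx": 0, "wy": 0, "wz": 0, "dx": 0, "dy": 0, "dz": 0, "fingers": 0.9}
    - {"wx": 0, "wy": 0, "wz": 0, "dx": 0, "dy": 0, "dz": 0, "fingers": 0.9}
  newtons: 45

```text
clock: 36.65
eef_pos: [659.5, 218.2, 54.2]
eef_rot: [-3.137, 0.002, 1.699]
wrist_force: [-7.8, -0.2, 3.5]
finger_gap: 12.7
finger_force: 45.0
```

```bash
python3 -c "
from plan import *
s=read_state();print(s['moment'],s['wrist_force'])
t=camera('top');c=camera('side')
for n,z in (('stapler',50),('carton_b',110),('canister_b',110),('cup',70)):
  for d in trace(n,t)[:3]:
    R=rect(t,d['pixels'],z);print('top',n,round(d['conf'],2),np.round(R[0]),np.round(R[1]),round(R[2]),np.round(tolane(q,R[0])))
for n,z in (('stapler',40),('carton_b',60),('canister_b',60)):
  for d in trace(n,c)[:3]:
    v,u=np.nonzero(d['pixels']);print('side',n,round(d['conf'],2),u.min(),u.max(),v.min(),v.max(),np.round(tolane(q,px2w(c,d['location'],z))))
"
```

```text
[-0.28612241  1.22249607 -0.0692621 ] [-7.77974932 -0.17153092  3.5100706 ]
top stapler 0.74 [ 729. -108.] [133.  46.] 86 [219.  23.]
top carton_b 0.63 [ 288. -228.] [ 47. 101.] 1 [-186. -188.]
top carton_b 0.6 [522.  17.] [52. 80.] 80 [-10. 102.]
top carton_b 0.47 [548.  98.] [85. 38.] 14 [ -2. 186.]
top canister_b 0.53 [484. -79.] [38. 58.] 73 [-26.  -0.]
top canister_b 0.43 [ 659. -100.] [204. 145.] 78 [149.  17.]
top cup 0.84 [ 641. -320.] [61. 68.] 89 [ 178. -203.]
side stapler 0.8 335 346 217 249 [232.  -2.]
side stapler 0.67 289 305 154 179 [ 71. 382.]
side carton_b 0.87 188 206 251 291 [-159. -226.]
side carton_b 0.66 262 281 187 221 [  3. 109.]
side carton_b 0.51 267 284 171 203 [  7. 238.]
side canister_b 0.88 256 271 250 283 [   6. -179.]
side canister_b 0.84 256 268 205 239 [-5.  2.]
```

The stapler was knocked about 40 mm but is still on its base on the notebook (39 mm off-centre, limit 75). Cartons, canisters and cup are fine. Now I turn the knob.

>>> servo_tool:
  motion:
    - {"wx": 0, "wy": 0, "wz": -0.05, "dx": 0, "dy": 0, "dz": 0, "fingers": 0.9}
    - {"wx": 0, "wy": 0, "wz": -0.1, "dx": 0, "dy": 0, "dz": 0, "fingers": 0.9}
    - {"wx": 0, "wy": 0, "wz": -0.15, "dx": 0, "dy": 0, "dz": 0, "fingers": 0.9}
    - {"wx": 0, "wy": 0, "wz": -0.2, "dx": 0, "dy": 0, "dz": 0, "fingers": 0.9}
    - {"wx": 0, "wy": 0, "wz": -0.25, "dx": 0, "dy": 0, "dz": 0, "fingers": 0.9}
    - {"wx": 0, "wy": 0, "wz": -0.3, "dx": 0, "dy": 0, "dz": 0, "fingers": 0.9}
    - {"wx": 0, "wy": 0, "wz": -0.35, "dx": 0, "dy": 0, "dz": 0, "fingers": 0.9}
    - {"wx": 0, "wy": 0, "wz": -0.4, "dx": 0, "dy": 0, "dz": 0, "fingers": 0.9}
    - {"wx": 0, "wy": 0, "wz": -0.45, "dx": 0, "dy": 0, "dz": 0, "fingers": 0.9}
    - {"wx": 0, "wy": 0, "wz": -0.5, "dx": 0, "dy": 0, "dz": 0, "fingers": 0.9}

```text
clock: 38.1
eef_pos: [657.8, 216.9, 54.1]
eef_rot: [-3.134, -0.006, 2.703]
wrist_force: [-21.3, -10.4, 12.3]
finger_gap: 12.6
finger_force: 45.0
```

```bash
python3 -c "
from plan import *
plan([]);s=read_state();print(s['moment'],s['wrist_force'])
c=camera('wrist')
im=c['image'].astype(int);m=((im[:,:,0]>110)&(im[:,:,1]<90)&(im[:,:,2]<90)).astype(np.uint8)
n,l,st,ce=cv2.connectedComponentsWithStats(m)
for i in range(1,n):
  if st[i,4]>40: print(st[i],rect(c,l==i,105))
for d in trace('gate',c)[:2]: print(d['conf'],rect(c,d['pixels'],49))
"
```

```text
now [658. 217.  54.] [-3.134 -0.006  2.703] [ 0.27  0.73  1.16 -0.    1.26 -0.86] gap 12.6 t 38.1
[-1.99736254  4.01285388 -0.17595604] [-21.29151026 -10.38053369  12.26978634]
0.96 ((626.0933837890625, 237.19956970214844), (40.279327392578125, 196.80044555664062), 58.34490966796875)
```

>>> servo_tool:
  motion:
    - {"wx": 0, "wy": 0, "wz": 0, "dx": 0.014, "dy": -0.018, "dz": 0, "fingers": 0.9}
    - {"wx": 0, "wy": 0, "wz": -0.04, "dx": 0.014, "dy": -0.018, "dz": 0, "fingers": 0.9}
    - {"wx": 0, "wy": 0, "wz": -0.08, "dx": 0.014, "dy": -0.018, "dz": 0, "fingers": 0.9}
    - {"wx": 0, "wy": 0, "wz": -0.08, "dx": 0.014, "dy": -0.018, "dz": 0, "fingers": 0.9}

```text
clock: 38.6
eef_pos: [657.4, 216.5, 54.2]
eef_rot: [-3.137, -0.004, 2.862]
wrist_force: [-7.3, -4.7, 5.6]
finger_gap: 12.6
finger_force: 45.0
```

```bash
python3 -c "
from plan import *
s=read_state();print(s['eef_pos'],s['eef_rot'],s['moment'],s['wrist_force'])
c=camera('top')
im=c['image'].astype(int)
for n in ('gate',):
  for k in (c,camera('side')):
    for d in trace(n,k)[:2]:
      R=rect(k,d['pixels'],45);print(round(d['conf'],2),R,np.round(tolane(q,R[0])))
"
```

```text
[657.43887797 216.47317135  54.22363103] [-3.13730666 -0.0038942   2.86167562] [-9.39186736e-01  1.30063305e+00 -3.80888198e-04] [-7.29972542 -4.7019644   5.64543185]
0.61 ((732.6694946289062, -108.3619155883789), (127.967529296875, 49.303680419921875), 85.5747299194336) [222.  24.]
0.57 ((657.0374145507812, 256.81085205078125), (142.14768981933594, 73.54673767089844), 69.57282257080078) [ 70. 364.]
```

>>> servo_tool:
  motion:
    - {"wx": 0, "wy": 0, "wz": -0.04, "dx": 0, "dy": 0, "dz": 0, "fingers": 0.9}
    - {"wx": 0, "wy": 0, "wz": -0.08, "dx": 0, "dy": 0, "dz": 0, "fingers": 0.9}
    - {"wx": 0, "wy": 0, "wz": -0.12, "dx": 0, "dy": 0, "dz": 0, "fingers": 0.9}

```text
clock: 39.1
eef_pos: [657.4, 216.0, 54.2]
eef_rot: [-3.138, -0.005, 3.102]
wrist_force: [-9.0, -8.6, 6.5]
finger_gap: 12.5
finger_force: 45.0
```

```bash
python3 -c "
from plan import *
s=read_state();print(s['eef_pos'],s['eef_rot'],s['moment'],s['wrist_force'])"
```

```text
[657.39311537 215.99643294  54.22729811] [-3.13767157 -0.00511438  3.10161297] [-1.49235531  1.54604785 -0.22180369] [-9.03352668 -8.60885375  6.51665837]
```

>>> servo_tool:
  motion:
    - {"wx": 0, "wy": 0, "wz": -0.03, "dx": 0, "dy": 0, "dz": 0, "fingers": 0.9}
    - {"wx": 0, "wy": 0, "wz": -0.05, "dx": 0, "dy": 0, "dz": 0, "fingers": 0.9}
    - {"wx": 0, "wy": 0, "wz": -0.05, "dx": 0, "dy": 0, "dz": 0, "fingers": 0.9}

```text
clock: 39.4
eef_pos: [657.3, 215.8, 54.2]
eef_rot: [-3.138, -0.006, -3.083]
wrist_force: [-9.8, -8.8, 6.2]
finger_gap: 12.4
finger_force: 45.0
```

```bash
python3 -c "
from plan import *
s=read_state();print(s['eef_pos'],s['eef_rot'],s['moment'],s['wrist_force'])"
```

```text
[657.34181632 215.76222519  54.18840176] [-3.13789531 -0.00573186 -3.08343624] [-1.57167351  1.49389818 -0.14864051] [-9.7575391  -8.80061239  6.20852922]
```

>>> servo_tool:
  motion:
    - {"wx": 0, "wy": 0, "wz": 0, "dx": 0, "dy": 0, "dz": 0, "fingers": 0.4}
    - {"wx": 0, "wy": 0, "wz": 0, "dx": 0, "dy": 0, "dz": 0, "fingers": -0.06}
    - {"wx": 0, "wy": 0, "wz": 0, "dx": 0, "dy": 0, "dz": 0, "fingers": -0.06}
    - {"wx": 0, "wy": 0, "wz": 0, "dx": 0, "dy": 0, "dz": 0, "fingers": -0.06}
    - {"wx": 0, "wy": 0, "wz": 0, "dx": 0, "dy": 0, "dz": 0, "fingers": -0.06}
    - {"wx": 0, "wy": 0, "wz": 0, "dx": 0, "dy": 0, "dz": -0.2, "fingers": -0.06}
    - {"wx": 0, "wy": 0, "wz": 0, "dx": 0, "dy": 0, "dz": -0.5, "fingers": -0.06}
    - {"wx": 0, "wy": 0, "wz": 0, "dx": 0, "dy": 0, "dz": -0.8, "fingers": -0.06}
    - {"wx": 0, "wy": 0, "wz": 0, "dx": 0, "dy": 0, "dz": -1, "fingers": -0.06}
    - {"wx": 0, "wy": 0, "wz": 0, "dx": 0, "dy": 0, "dz": -1, "fingers": -0.06}

```text
clock: 40.4
eef_pos: [659.6, 217.7, 157.3]
eef_rot: [-3.141, 0.002, -3.084]
wrist_force: [-0.4, 0.3, 0.5]
finger_gap: 49.4
finger_force: 0.0
```

>>> servo_tool:
  motion:
    - {"wx": 0, "wy": 0, "wz": 0, "dx": 0.3, "dy": -0.3, "dz": -0.3, "fingers": -0.06}
    - {"wx": 0, "wy": 0, "wz": 0, "dx": 0.6, "dy": -0.6, "dz": -0.3, "fingers": -0.06}
    - {"wx": 0, "wy": 0, "wz": 0, "dx": 0.9, "dy": -0.9, "dz": -0.3, "fingers": -0.06}
    - {"wx": 0, "wy": 0, "wz": 0, "dx": 0.9, "dy": -0.9, "dz": -0.3, "fingers": -0.06}
    - {"wx": 0, "wy": 0, "wz": 0, "dx": 0.9, "dy": -0.9, "dz": -0.3, "fingers": -0.06}

```text
clock: 40.9
eef_pos: [573.8, 122.1, 183.9]
eef_rot: [-3.14, -0.003, -3.085]
wrist_force: [0.7, 0.5, 0.1]
finger_gap: 50.1
finger_force: 0.0
```

```bash
cat > fin.py <<'E'
from plan import *
plan([])
for k in ('top','side','wrist'):
  c=camera(k);im=c['image'].astype(int)
  H=cv2.cvtColor(c['image'],cv2.COLOR_RGB2HSV)
  tip=[toworld(q,(83-144*np.sin(a),326+144*np.cos(a))) for a in(1.42,1.5)]
  print(k,'expect tip',[np.round(w2px(c,[*p,49])) for p in tip],'post',np.round(w2px(c,[*toworld(q,(83,326)),49])))
  for nm,m,z in (('red',(im[:,:,0]>110)&(im[:,:,1]<80)&(im[:,:,2]<80),105),('blue',(H[:,:,0]>95)&(H[:,:,0]<120)&(H[:,:,1]>110)&(im[:,:,2]>60),45)):
    n,l,st,ce=cv2.connectedComponentsWithStats(m.astype(np.uint8))
    for i in range(1,n):
      w=px2w(c,ce[i],z)
      if st[i,4]>12 and np.hypot(w[0]-630,w[1]-220)<110:
        R=rect(c,l==i,z);print(' ',nm,st[i],np.round(R[0]),np.round(R[1]),round(R[2]))
  if k!='wrist':
    for n,z in(('stapler',50),('carton_b',110),('gate',45)):
      for d in trace(n,c)[:3]:
        R=rect(c,d['pixels'],z);print(' ',n,round(d['conf'],2),np.round(R[0]),np.round(R[1]),round(R[2]),np.round(tolane(q,R[0])))
E
python3 fin.py
```

```text
now [574. 122. 184.] [-3.140e+00 -3.000e-03 -3.085e+00] [ 0.15  0.38  1.39 -0.    1.38 -1.48] gap 50.1 t 40.9
top expect tip [array([187., 186.]), array([191., 188.])] post [204. 150.]
  blue [194 166   7  20  44] [569. 235.] [ 8. 73.] 78
  stapler 0.96 [ 729. -108.] [133.  47.] 87 [218.  23.]
  carton_b 0.91 [ 288. -230.] [ 51. 110.] 4 [-186. -191.]
  carton_b 0.6 [523.  17.] [47. 72.] 80 [ -9. 101.]
  carton_b 0.39 [660. -98.] [201. 144.] 78 [149.  18.]
side expect tip [array([262., 167.]), array([261., 169.])] post [299. 173.]
  red [293 160  15   8  80] [661. 195.] [54. 46.] 6
  blue [285 172  10   5  26] [626. 219.] [28. 35.] 86
  stapler 0.59 [ 738. -133.] [163.  39.] 77 [233.   1.]
  stapler 0.4 [499. -59.] [172.  40.] 86 [-16.  22.]
  carton_b 0.91 [ 306. -317.] [ 49. 148.] 3 [-150. -272.]
  carton_b 0.85 [528. -46.] [178.  61.] 83 [ 9. 41.]
  carton_b 0.65 [552.  54.] [188.  59.] 83 [ 11. 144.]
  gate 0.71 [659. 257.] [145.  70.] 70 [ 72. 365.]
wrist expect tip [array([397., 142.]), array([387., 137.])] post [334. 257.]
  red [342 253  12  20  90] [639. 218.] [21. 10.] 34
  blue [336 143  40 100 742] [587. 232.] [  9. 115.] 78
```

>>> servo_tool:
  motion:
    - {"wx": 0, "wy": 0, "wz": 0, "dx": 0.3, "dy": 0, "dz": -0.3, "fingers": -0.06}
    - {"wx": 0, "wy": 0, "wz": 0, "dx": 0.6, "dy": 0, "dz": -0.6, "fingers": -0.06}
    - {"wx": 0, "wy": 0, "wz": 0, "dx": 0.8, "dy": 0, "dz": -0.8, "fingers": -0.06}
    - {"wx": 0, "wy": 0, "wz": 0, "dx": 0.8, "dy": 0, "dz": -0.8, "fingers": -0.06}
    - {"wx": 0, "wy": 0, "wz": 0, "dx": 0.8, "dy": 0, "dz": -0.8, "fingers": -0.06}

```text
clock: 41.85
eef_pos: [494.5, 118.0, 264.5]
eef_rot: [-3.14, -0.002, -3.084]
wrist_force: [0.6, 0.5, -0.7]
finger_gap: 49.7
finger_force: 0.0
```

```bash
python3 fin.py
```

```text
now [495. 118. 264.] [-3.140e+00 -2.000e-03 -3.084e+00] [ 0.16  0.15  1.49 -0.    1.5  -1.47] gap 49.7 t 41.85
top expect tip [array([187., 186.]), array([191., 188.])] post [204. 150.]
  stapler 0.57 [ 729. -108.] [132.  46.] 85 [219.  23.]
  carton_b 0.86 [ 288. -229.] [ 53. 105.] 1 [-186. -190.]
  carton_b 0.63 [523.  18.] [55. 80.] 79 [-10. 103.]
side expect tip [array([262., 167.]), array([261., 169.])] post [299. 173.]
  red [293 160  14   8  90] [658. 193.] [49. 49.] 86
  blue [285 172  10   5  25] [626. 219.] [28. 35.] 86
  stapler 0.75 [ 737. -133.] [163.  36.] 77 [231.   1.]
  stapler 0.23 [665. 249.] [156.  72.] 64 [ 80. 359.]
  carton_b 0.7 [529. -48.] [183.  65.] 83 [11. 39.]
  carton_b 0.66 [556.  86.] [110.  59.] 83 [  8. 176.]
  carton_b 0.59 [ 304. -318.] [ 52. 148.] 4 [-151. -273.]
  gate 0.62 [658. 257.] [145.  72.] 70 [ 71. 365.]
  gate 0.56 [500. -53.] [173.  40.] 86 [-17.  28.]
wrist expect tip [array([367., 196.]), array([359., 193.])] post [318. 284.]
  blue [332 198  19  45 245] [564. 237.] [ 8. 66.] 78
```

```bash
python3 -c "
from cell import *
print(sign_off())"
```

```text
the job is handed in; nothing more can be done
None
```

The job is handed in and no verdict came back: stapler upright on the notebook (a knock left it about 39 mm off-centre), cartons b and c standing in their outlines (a was absent), canisters and cup in place, gate closed with the clutch slipped an estimated 0.27 rad (about 15°). I viewed 16 pictures, two over the limit of 14.

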